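# Load a module into the sprung magazine and cap it

## Task

Load the loose watch module into the tilted, spring-loaded magazine: lay it glass up on the two latches in the mouth and press it down against the spring until both latches snap out over it. Then pick up the dust cap by pinching in its two side tabs, seat it fully down in the mouth and let go, so that both tabs spring out under the rim. Leave the test cup, the leak plug and the tweezers where they are.

Things in the scene. Friction and masses are not known exactly. Their poses are not given: they have to be found in the camera images.
- column: Aluminium magazine column on a steel stand fixed to the bench, leaning 30 deg from vertical, mouth up and towards the robot. Origin: on the bore's axis at the latches' undersides, 78 mm above the bench. z: up out of the mouth; y: bore's long side. Bore 26.5 (x) x 41.5 mm (y). Its long sides are open for |y| < 14.5 mm from z = -9 mm up, so fingers pass there. Nothing but the cap stands above z = 20 mm.
- rim (a point): On the bore's axis at the rim, column z = +20 mm, top of the two end walls (inner faces at column y = +-20.75 mm, 4 mm thick) and of the four corner guides; the uppermost 4 mm flare outward by about 2 mm. Outside the end walls are the latch housings and pull pins, out to column y = +-47 mm, all below z = 12 mm.
- follower (a joint): Sprung follower in the column with two modules already loaded on it. 0 = up: the upper face of the top one is at column z = -1 mm. Grows as it is pressed down: about 3 N at first, 0.7 N more for each mm, solid at 0.012 m.
- latch_left (a joint): Sprung bolt through the end wall at column +y. 0 = out, tip 6 mm into the bore; up to 0.0066 m when pushed outward (0.5 to 1 N). Underside flat at column z = 0; top bevelled, z = 2 mm at the tip to 10.5 mm at the wall: a module laid on it rests with its underside at z = 7 mm and, pressed down, pushes it aside. It snaps back once the module's upper face is below z = 0; press to z = -2 or -3 mm.
- latch_right (a joint): The same bolt in the opposite end wall, at column -y. About 10 N in all (at most 15) presses the module home, with closed fingertips on the middle of its glass; when let go, it rises against the undersides of the two bolts.
- module: Loose watch module: flat white box with dark glass on top, 23.5 (x) x 37.5 (y) x 7.2 mm, the glass drawn 1.5 mm higher (touch is felt at 7.2 mm). Lies glass up on the bench, the only loose one. Origin: on its underside, z up; it reaches from y = -17.9 to +19.6 mm, buttons at +y. Grasp across x. Fits the bore with its y along the column's y, either way round. 32 g.
- cap: Grey plastic dust cap, upright on the bench. Origin: centre of underside, z up. Guide block 23.5 (x) x 38 mm (y), z 0-9 mm; flange 30 x 51 mm, z 9-12 mm; boss 26 (x) x 30 mm (y), z 12-27 mm, to hold it by, with a black tab on each y side. Fits the mouth with its y along the column's y, either way round; seated, the flange lies on the rim and the origin is at column z = +11 mm. 69 g.
- tab_left (a joint): Sprung tab on the cap's +y side, 9 mm wide, cap z 13.5-25 mm. 0 = out: pad 5.25 mm proud of the boss (40.5 mm over both pads), its tooth (z 1-4 mm) reaching y = 24.25 mm, too wide for the mouth. Pinched flush with the boss (30 mm over both) it reads 0.00525 and the tooth is in at y = 19 mm. Spring 1.5 to 3 N. Let go when seated, the tooth springs out through a window in the end wall, under the rim.
- tab_right (a joint): The same tab on the cap's -y side.
- test_cup: Bystander: round grey aluminium cup, 92 mm across, 68 mm high, standing on the bench; origin at the centre of its underside.
- leak_plug: Bystander: round knurled white plug, 27 mm across, 26 mm high, on the bench; origin at the centre of its underside.
- tweezers: Bystander: steel tweezers, 13 x 118 x 10 mm, lying on the bench along their y; origin at the centre of the underside.
Things that resemble listed ones, but are neither listed nor needed, are in the scene too. There is more than one size of the cap; the one meant has the size given above. Leave any brown look-alike of the module alone.

How it is judged (in metres and radians):
On the way:
1. the module is in the column under both latches, which have sprung back out over it (z of module in the frame of column between -0.0092 and -0.006 m and x of module in the frame of column between -0.003 and 0.003 m and y of module in the frame of column between -0.005 and 0.005 m and angle between the z axis of module and the z axis of column, either way round below 0.1 rad and angle between module's own z axis and vertical below 0.75 rad and value of joint each of latch_left, latch_right below 0.0015 m), for 0.2 s.
At the end, for the whole second after the job is handed in: Module square in the column, underside 6 to 9.2 mm below latch level, within 3 mm (x) and 5 mm (y) of the axis, both latches out (1.5 mm); cap square on the mouth, origin 9.5 to 12.5 mm above latch level, within 3 mm (x) and 3.5 mm (y), both tabs out (1.5 mm); both glass/boss up, at rest (all of step 1 and z of cap in the frame of column between 0.0095 and 0.0125 m and x of cap in the frame of column between -0.003 and 0.003 m and y of cap in the frame of column between -0.0035 and 0.0035 m and angle between the z axis of cap and the z axis of column, either way round below 0.06 rad and angle between cap's own z axis and vertical below 0.75 rad and value of joint each of tab_left, tab_right below 0.0015 m and linear speed of each of module, cap below 0.02 m/s); the robot touches nothing.
It fails at once if the test cup is moved more than 2 cm (distance of test_cup from where it was at the start of the episode above 0.02 m).
It fails at once if the leak plug is moved more than 2 cm (distance of leak_plug from where it was at the start of the episode above 0.02 m).
It fails at once if the tweezers is moved more than 2 cm (distance of tweezers from where it was at the start of the episode above 0.02 m).
It also fails if it takes over 51 s, if anything falls off the work surface, if the arm or the gripper's body presses on something with over 40 N, if the wrist force passes 120 N, or if a joint passes its speed limit or range.

## Robot

A 6-joint arm with a two-finger parallel gripper is mounted at the origin on a cart in front of the work surface, level with it; the furniture and walls round the work are solid. World frame = base frame: x ahead of the robot, y to its left, z up, the work surface at z = 0. Lengths are in m, angles in degrees, forces in N, time in s.
With the tool pointing down it reaches from about 0.35 to 0.875 m from the base axis. Payload 4.2 kg.
Tool frame: the origin (TCP) lies between the finger pads; the fingertips stand 11 mm ahead of it and the grasp point (between the pads) lies 8 mm behind it; z points along the fingers, y is the direction in which the jaws open and shut (so a half turn about z gives the same grasp; the last joint's range is limited). The gripper opens to 87 mm and grips with 3 to 60 N. Pads are 19 mm wide; open, the fingers measure 117 mm over their backs; the gripper's body (75 mm by 190 mm) begins 51 mm behind the grasp point.
Start: joints at [-60.355, 22.042, 0.453, 0, -68.411, -14.817], TCP at [0.16, -0.604, 0.234] pointing down, gripper open.
Joint ranges: [-179.83, 179.83], [-69.29, 118.12], [-61.27, 80.66], [-181.25, 117.63], [-171.15, -9.14], [-177.46, 177.46]. Speed limits (degrees/s): [159.86, 159.86, 180, 180, 180, 180].

## Interface

Orientations are given as a 3x3 rotation matrix whose columns are the frame's x, y, z axes.
In Python, from station import sense, capture, get_calibration, finish_job, search_frame, cut_out gives the robot as it stands.
- The arm moves only by the tool arm_command, never from a script. Its argument "rows" is a list of rows, each an object with "fingers": the opening in per cent of the stroke, from 0 (shut) to 100 (fully open); "travel": the shift along the tool's x, y, z in cm, a list of three; "roll": the turn about the tool's z in degrees. A call has 1 to 10 rows; each row is the pose to reach, as a shift and turn from the pose commanded when the call began, along the tool's axes at that moment; what a row does not reach only later rows make up. A row lasts 1/10 s, in which the tool goes at most 50 mm and 8.59 degrees, less where a joint would pass 70% of its speed; a pose out of reach is approached as far as the arm can. A call with a gripper value outside its range is refused whole. The fingers move at their own pace and stop on an object; the grip force is fixed at half the most. Time passes only in rows, so rows that repeat a pose let the fingers close. It gives the time, the measured TCP pose, the force and the opening at its end, in the units of the state.
- sense(): the state, without advancing time (a new reading comes with each control period).
- capture(name): name is "side" or "top"; returns (picture, depth): 400x640x3 uint8, red, green, blue; 400x640 float32, m along the optical axis (not along the pixel's ray), 0 where there is no reading.
- get_calibration(name): a dict with "fov_y" (degrees; the focal length in pixels is half the picture's height over the tangent of half this angle, whatever the lens; pixels are square), "cx", "cy" (the principal point, pixels), "distortion" ([k1, k2, p1, p2, k3] as OpenCV has them; the pictures are not rectified), "origin" and "attitude" of the camera in the world. Camera axes: x right, y down, z forward; pixel columns grow to the right and rows downward; lengths in m; the calibration is good to about 2 mm. A picture is of the moment at which its call begins. get_calibration takes no time and is no camera call.
- finish_job(): hands the job in, once; it reports no verdict.
Trained networks look in the newest picture that a camera, given by its name, has taken for a name from the list of things; names that differ only in an ending like _2 or _b are one class to them, and where a whole thing is asked for, a point or a joint stands for the part that bears it (a point fixed in the world has none). Each returns a list of dicts, best first, with "p" (0 to 1); they miss things now and then, are a little off and sometimes report something else, mostly with a low value. They report only what shows in the picture. A call takes as long as a camera call. They do not tell look-alikes from the thing itself.
- search_frame(camera, label): "position" ([x, y, z] in m, in world coordinates, good to about 4 mm: the middle of the surface that is visible of it).
- cut_out(camera, label): "mask" (400x640 bool, what is visible of it).
The state is a dict: "time_s": time; "joints": joint angles; "joint_velocities": joint speeds; "effort": joint torques, N m; "tcp_pos": TCP position; "ee_rot": TCP orientation; "wrist_force": force on the tool from outside, world axes, zero at the start; "moment": the same for the moment, N m; "gripper_width": opening from 0.0 (shut) to 1.0 (fully open).
Only numpy, scipy, OpenCV 4.12 (cv2) and the standard library are available. Lean on these libraries where they do the work, as an engineer would, in place of code of your own. Each camera call takes 0.05 s, during which the arm holds its last target. There are 200 camera calls.

## Working session

There is one attempt and no reset: what is moved stays moved. The work goes in short steps, Python scripts to look and compute and a tool call to move; the robot and the scene stay as the last step left them, time stands still between calls to the robot, and variables do not carry over. Pictures are saved under pics/ and viewed, about 8 in all and at most 12, crops included, and the job is handed in when it is done.

Besides the shell and the picture viewer there is one more tool, called after ">>>" by a JSON object that holds its "api" and its "payload". arm_command: Moves the arm, as the interface text tells. Its arguments: {"type":"object","properties":{"rows":{"type":"array","items":{"type":"object","properties":{"fingers":{"type":"number"},"travel":{"type":"array","items":{"type":"number"}},"roll":{"type":"number"}}}}},"required":["rows"]}

```bash
mkdir -p pics; cat > h.py <<'E'
import numpy as np, cv2
from station import *
def cal(n):
    c=get_calibration(n); f=200/np.tan(np.radians(c["fov_y"])/2)
    K=np.array([[f,0,c["cx"]],[0,f,c["cy"]],[0,0,1.]]); return K,np.array(c["distortion"],float),np.array(c["origin"]),np.array(c["attitude"])
def pts(n,depth,uv):
    K,D,o,R=cal(n); uv=np.asarray(uv,float).reshape(-1,2)
    r=cv2.undistortPoints(uv[:,None],K,D)[:,0]
    z=depth[uv[:,1].astype(int),uv[:,0].astype(int)]
    return (np.c_[r,np.ones(len(r))]*z[:,None])@R.T+o
def proj(n,P):
    K,D,o,R=cal(n); p=(np.asarray(P,float).reshape(-1,3)-o)@R
    return cv2.projectPoints(p,np.zeros(3),np.zeros(3),K,D)[0][:,0]
def save(n,a): cv2.imwrite("pics/"+n,a[:,:,::-1])
E
python3 - <<'E'
from h import *
np.set_printoptions(precision=4,suppress=True)
for n in("top","side"):
    a,d=capture(n); save(n+"0.png",a); np.savez("/tmp/"+n,a=a,d=d)
    K,D,o,R=cal(n); print(n,K[0,0],K[:2,2],D,o,R.tolist())
    for l in("column","module","cap","test_cup","leak_plug","tweezers"):
        print(l,[(round(x["p"],2),np.round(x["position"],3).tolist(),proj(n,x["position"]).round().tolist()[0]) for x in search_frame(n,l)])
print(sense())
E
```

```text
top 393.72211812973114 [316.5636 196.6813] [0.008 0.    0.    0.    0.   ] [0.4977 0.2851 0.9525] [[0.02769612161852377, -0.9986329035169078, 0.04433112744655021], [-0.9994874461685482, -0.026953011384133082, 0.017273683127817796], [-0.01605521095362537, -0.04478681938603279, -0.9988675442772768]]
column []
module [(0.52, [0.531, 0.426, 0.01], [265.0, 199.0]), (0.49, [0.516, 0.349, 0.01], [297.0, 206.0]), (0.47, [0.435, 0.24, 0.011], [341.0, 241.0])]
cap [(0.73, [0.398, 0.403, 0.038], [271.0, 256.0]), (0.65, [0.43, 0.114, 0.027], [396.0, 246.0])]
test_cup [(0.59, [0.643, 0.355, 0.018], [295.0, 153.0])]
leak_plug [(0.49, [0.59, 0.474, 0.018], [245.0, 173.0]), (0.18, [0.517, 0.347, 0.008], [297.0, 206.0])]
tweezers []
side 401.1448858934705 [315.8405 203.1778] [-0.075  0.     0.     0.     0.   ] [0.596  1.0264 0.5552] [[-0.9976592707735473, 0.014615943289179215, -0.06680085060357432], [0.06371350939470474, 0.5534180036864512, -0.830463185166154], [0.02483079056744734, -0.8327754123396478, -0.5530538350308448]]
column [(0.74, [0.607, 0.127, 0.041], [284.0, 176.0])]
module [(0.63, [0.53
[... 209 characters left out ...]
[352.0, 182.0])]
test_cup [(0.96, [0.641, 0.374, 0.043], [268.0, 235.0])]
leak_plug []
tweezers [(0.51, [0.434, 0.242, 0.005], [356.0, 212.0])]
{'time_s': 0.7, 'joints': array([-60.3543,  22.0393,   0.4526,   0.    , -68.4117, -14.8149]), 'joint_velocities': array([ 0.0505,  0.0437, -0.0425,  0.0088, -0.0624, -0.0384]), 'effort': array([ -0.    , -39.0329,  18.7589,   4.2236,   0.0157,  -0.    ]), 'tcp_pos': array([ 0.16  , -0.6042,  0.2336]), 'ee_rot': array([[-0.9667, -0.256 ,  0.    ],
       [-0.256 ,  0.9667, -0.    ],
       [-0.    , -0.    , -1.    ]]), 'wrist_force': array([ 0.1389, -0.6665,  0.1902]), 'moment': array([ 0.0013, -0.0201, -0.0053]), 'gripper_width': 1.001121207130447}
```

```bash
python3 - <<'E'
from h import *
a=np.load("/tmp/top.npz")["a"]; b=np.load("/tmp/side.npz")["a"]
save("t1.png",cv2.resize(a[110:300,220:450],None,fx=3.4,fy=3.1,interpolation=3))
save("s1.png",cv2.resize(b[120:310,220:450],None,fx=3.4,fy=3.1,interpolation=3))
E
```

```text
(no output)
```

View pics/t1.png

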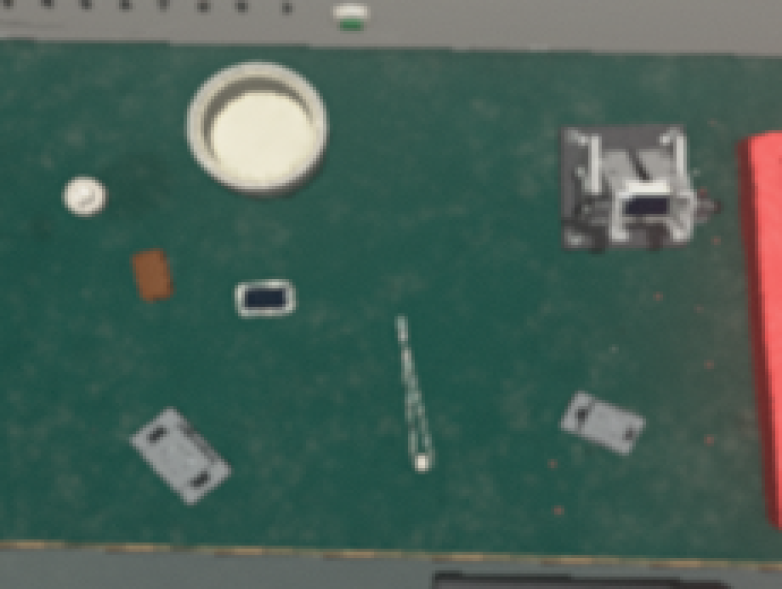

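View pics/s1.png

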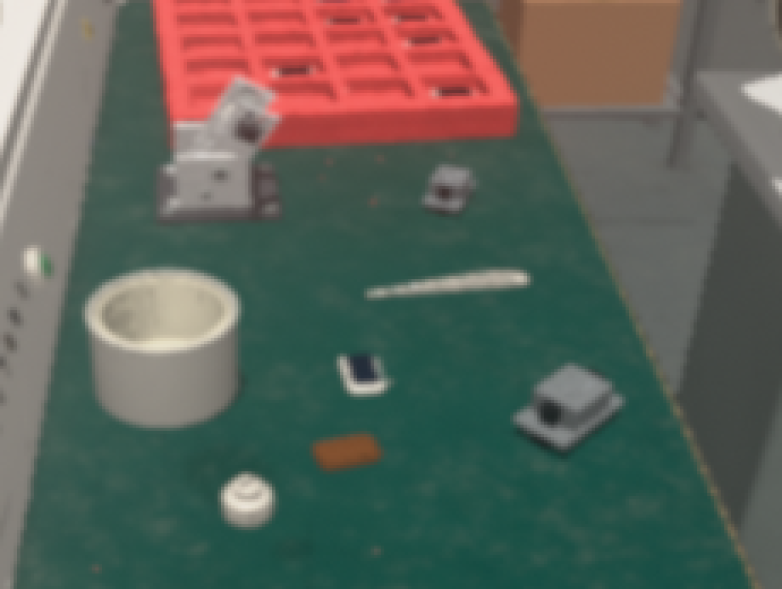

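The top picture (crop 3.4×/3.1×, from 220,110) shows:
- **Caps:** two grey ones. The left one at px (271,256) is about 63 mm long and therefore too big. The right one at (396,246) is about 49–51 mm, so it fits the 51 mm flange.
- **Module:** the white one with dark glass at (297,206). The brown look-alike is at (265,199).
- **Column mouth:** at about (411,175). The bore's long side lies along world y and it leans towards −x.

I'll confirm these in one enlarged composite and measure them.

```bash
python3 - <<'E'
from h import *
np.set_printoptions(precision=4,suppress=True,linewidth=150)
T=np.load("/tmp/top.npz"); S=np.load("/tmp/side.npz")
def crop(a,u,v,w=24): 
    return cv2.resize(a[v-w:v+w,u-w:u+w],(384,290) if 0 else (290,290),interpolation=0)
save("c1.png",np.vstack([np.hstack([crop(T["a"],408,172),crop(T["a"],396,246,18)]),np.hstack([crop(S["a"],292,162,28),crop(T["a"],297,206,14)])]))
d=T["d"]; a=T["a"].astype(int)
def rectfit(mask,name):
    n,l,st,c=cv2.connectedComponentsWithStats(mask.astype(np.uint8))
    for i in range(1,n):
        if st[i,4]<15: continue
        v,u=np.where(l==i); P=pts("top",d,np.c_[u,v]+0.0)
        r=cv2.minAreaRect((P[:,:2]*1000).astype(np.float32))
        print(name,st[i].tolist(),c[i].round(1),P.mean(0),np.median(P[:,2]),r)
vv,uu=np.mgrid[0:400,0:640]
def win(u,v,w): return (abs(uu-u)<w)&(abs(vv-v)<w)
navy=(a.sum(2)<200)&(a[:,:,2]>a[:,:,0]+8)&(a[:,:,2]>=a[:,:,1])
rectfit(navy&win(297,206,14),"glass mod"); rectfit(navy&win(411,175,14),"glass col")
P=pts("top",d,np.c_[uu.ravel(),vv.ravel()]).reshape(400,640,3)
for w in((297,206,14),(396,246,20),(271,256,24)): rectfit((P[:,:,2]>.0045)&win(*w),"raised%s"%(w,))
rectfit((P[:,:,2]>.02)&win(396,246,20),"boss"); 
print((P[158:190:2,392:432:2,2]*1000).astype(int))
E
```

```text
glass mod [292, 204, 11, 5, 52] [297.3 206. ] [0.5159 0.347  0.0088] 0.008850933617144785 ((515.8907470703125, 347.7801818847656), (9.663777351379395, 24.291913986206055), 1.3327332735061646)
raised(297, 206, 14) [288, 201, 19, 10, 145] [297.4 205.6] [0.5168 0.3469 0.0081] 0.007932771802725447 ((517.1790161132812, 347.9158020019531), (21.73917007446289, 43.47862243652344), 1.6674515008926392)
raised(396, 246, 20) [385, 235, 24, 21, 282] [396.6 245.8] [0.429  0.1114 0.0269] 0.024603434089901843 ((464.1934814453125, 180.00558471679688), (217.73294067382812, 35.323524475097656), 63.120845794677734)
raised(271, 256, 24) [258, 240, 30, 32, 462] [272.5 256.3] [0.3964 0.4001 0.0284] 0.03205757062290926 ((435.5509338378906, 350.23236083984375), (68.58912658691406, 178.98776245117188), 37.547672271728516)
boss [389, 239, 18, 15, 165] [397.6 246.3] [0.4281 0.1089 0.0263] 0.02643316232107229 ((427.78558349609375, 108.3812484741211), (40.56607437133789, 25.129127502441406), 64.73479461669922)
[[ 42  55  31  29  34  27  28  30  31  32  33  33  32  55  56   2   4   3   0   4]
 [ 40  57  42  40  39
[... 524 characters left out ...]
82  81  94 103 102  83  84   0   2]
 [ 79  91  88  88  99  80  79  82  81  79  80  83  81  83  88 102  89  89  90  -3]
 [ 84  90  88  90  96  84  75  79  79  79  77  77  79  82  88  97  87  90  88  84]
 [ 77  86  89  85  95  80  75  73  73  71  77  77  76  81  84  94  88  86  88  80]
 [ 15  83  81  85  93  63  71  70  70  62  62  60  67  67  85  94  85  86   0   1]
 [  6   7  11  77  92  75  11   9   8   7   7   3  73  76  85  91   1   2   1   0]
 [  9   6   8   5  87  84   7   5  10   8   6   6   7  84  84  87  -1   1   2   0]
 [  5   7  10   6  88  84  88   6   3   9  10   6   9  85  89  85   4   3   2   2]
 [  9   6   6   7   9   8   7  10  10   5   7   7   9   5   8   0   2  -1   1  -2]]
```

View pics/c1.png

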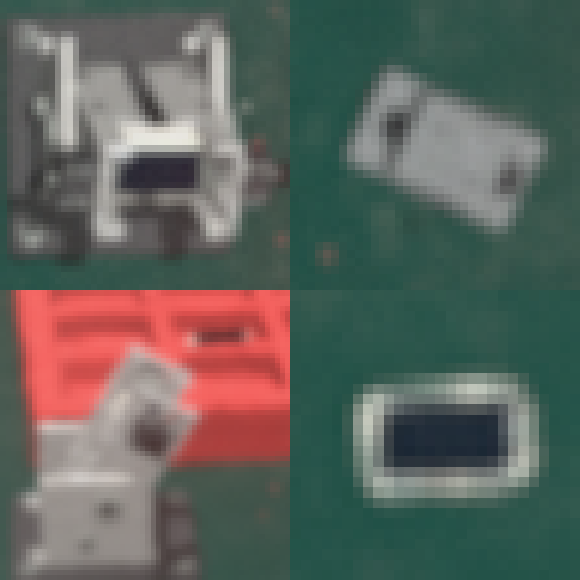

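The composite confirms the target cap: top right at px (397,246), with 40.5 mm over the pads, as specified. The module is the white one at (297,206), and the column mouth is centred near (411,175). Next I'll fit the column pose.

```bash
python3 - <<'E'
from h import *
from scipy.optimize import least_squares
np.set_printoptions(precision=4,suppress=True,linewidth=150)
def cloud(n,u0,u1,v0,v1):
    z=np.load(f"/tmp/{n}.npz")["d"]; vv,uu=np.mgrid[v0:v1,u0:u1]; uv=np.c_[uu.ravel(),vv.ravel()]
    P=pts(n,z,uv); return P[z[uv[:,1],uv[:,0]]>0]
def Rc(psi):
    c,s=np.cos(psi),np.sin(psi); return np.array([[c,-s,0],[s,c,0],[0,0,1]])@cv2.Rodrigues(np.array([0,-np.pi/6,0]))[0]
for n,w in(("top",(385,440,150,195)),("side",(260,330,120,200))):
    P=cloud(n,*w)
    b=cloud(n,*((440,448,150,200) if n=="top" else (320,340,205,225))); print(n,"bench",np.median(b[:,2]),len(P))
    zb=np.median(b[:,2]); P[:,2]-=zb
    o=np.array([.595,.108]); psi=0.
    for it in range(30):
        Q=(P-[o[0],o[1],.078])@Rc(psi)
        m=(abs(Q[:,2]-.02)<.005)&(abs(Q[:,1])<.029)&(abs(Q[:,0])<.02)
        if n=="side": m=(abs(Q[:,2]-.018)<.006)&(abs(Q[:,1])<.03)&(abs(Q[:,0])<.02)
        A=P[m]
        f=lambda q:((A-[q[0],o[1],.078])@Rc(q[1]))[:,2]-.02
        r=least_squares(f,[o[0],psi],loss="soft_l1",f_scale=.002); o[0],psi=r.x
        q=(A-[o[0],o[1],.078])@Rc(psi); 
        ys=q[:,1]; 
        if n=="top": o[1]+=.5*(ys[ys>0].mean()+ys[ys<0].mean())
    print(o,np.degrees(psi),m.sum(),"resid",f(r.x).std(),"y",np.percentile(ys,[0,5,25,50,75,95,100])*1000,"x",np.percentile(q[:,0],[0,5,50,95,100])*1000)
    Q=(P-[o[0],o[1],.078])@Rc(psi)
    for z in (-.001,.005,.0105,.02):
        k=(abs(Q[:,2]-z)<.003)&(abs(Q[:,0])<.025)&(abs(Q[:,1])<.06); print(z,k.sum(),"y %s x %s"%(np.percentile(Q[k,1],[0,5,25,50,75,95,100])*1000,np.percentile(Q[k,0],[0,5,50,95,100])*1000))
    np.save("/tmp/q_"+n,Q)
a=np.load("/tmp/top.npz")["a"].astype(int)
n=(a.sum(2)<200)&(a[:,:,2]>a[:,:,0]+8); v,u=np.where(n); k=(abs(u-411)<12)&(abs(v-177)<8); print("navy",k.sum(),u[k].mean(),v[k].mean(),u[k].min(),u[k].max(),v[k].min(),v[k].max())
G=pts("top",np.load("/tmp/top.npz")["d"],np.c_[u[k],v[k]]);print(np.median(G,0))
E
```

```text
top bench 0.03613245209716598 2460<stdin>:23: RuntimeWarning: Mean of empty slice.
  ret = ret.dtype.type(ret / rcount)
  ret = _var(a, axis=axis, dtype=dtype, out=out, ddof=ddof,
  arrmean = um.true_divide(arrmean, div, out=arrmean,
  ret = ret.dtype.type(ret / rcount)
Traceback (most recent call last):
IndexError: index -1 is out of bounds for axis 0 with size 0
```

```bash
python3 - <<'E'
from h import *
from scipy.optimize import least_squares
np.set_printoptions(precision=4,suppress=True,linewidth=150)
def cloud(n,u0,u1,v0,v1):
    z=np.load(f"/tmp/{n}.npz")["d"]; vv,uu=np.mgrid[v0:v1,u0:u1]; uv=np.c_[uu.ravel(),vv.ravel()]
    P=pts(n,z,uv); return P[z[uv[:,1],uv[:,0]]>0]
def Rc(psi):
    c,s=np.cos(psi),np.sin(psi); return np.array([[c,-s,0],[s,c,0],[0,0,1]])@cv2.Rodrigues(np.array([0,-np.pi/6,0]))[0]
a=np.load("/tmp/top.npz")["a"].astype(int)
n=(a.sum(2)<220)&(a[:,:,2]>a[:,:,0]+5); v,u=np.where(n); k=(abs(u-409)<12)&(abs(v-175)<10); print("navy",k.sum(),u[k].mean(),v[k].mean(),u[k].min(),u[k].max(),v[k].min(),v[k].max())
G=np.median(pts("top",np.load("/tmp/top.npz")["d"],np.c_[u[k],v[k]]),0);print(G)
o0=G[:2]
for n,w,bw in(("top",(385,440,150,195),(424,434,190,215)),("side",(260,330,120,200),(320,340,205,225))):
    P=cloud(n,*w); zb=np.median(cloud(n,*bw)[:,2]); print(n,"bench",zb); P[:,2]-=zb
    o=o0.copy(); psi=0.
    for it in range(30):
        q=(P-[o[0],o[1],.078])@Rc(psi)
        m=(abs(q[:,2]-.02)<.006)&(abs(q[:,1])<.029)&(abs(q[:,0])<.02)
        A=P[m]; f=lambda t:((A-[t[0],o[1],.078])@Rc(t[1]))[:,2]-.02
        r=least_squares(f,[o[0],psi],loss="soft_l1",f_scale=.002); o[0],psi=r.x
        ys=((A-[o[0],o[1],.078])@Rc(psi))[:,1]
        if n=="top": o[1]+=.5*(np.median(ys[ys>0])+np.median(ys[ys<0]))
    Q=(P-[o[0],o[1],.078])@Rc(psi)
    print(o,np.degrees(psi),m.sum(),"resid",f(r.x).std(),"ylim",np.percentile(ys[ys<0],[5,50,95])*1000,np.percentile(ys[ys>0],[5,50,95])*1000)
    for z in (0,.0105,.02):
        k=(abs(Q[:,2]-z)<.003)&(abs(Q[:,0])<.025)&(abs(Q[:,1])<.06); 
        if k.sum(): print(z,k.sum(),"y %s x %s"%(np.percentile(Q[k,1],[0,5,50,95,100])*1000,np.percentile(Q[k,0],[0,5,50,95,100])*1000))
E
```

```text
navy 44 409.1818181818182 175.79545454545453 404 415 174 178
[0.588  0.0966 0.0784]
top bench 0.001631698162551598
[0.5955 0.0962] 2.4828226892875995 82 resid 0.0023651921741395456 ylim [-25.1981 -22.7457 -17.7316] [15.2304 22.6477 24.3997]
0 125 y [-38.4939 -21.1599  -0.4713  29.1146  38.2957] x [-21.0073 -18.4112  -2.1971   9.4167  10.4088]
0.0105 122 y [-46.3106 -38.9771 -15.4549  39.3176  45.9715] x [-22.3975 -18.7822  -5.385    9.7507  10.5733]
0.02 82 y [-25.8322 -25.1028 -16.6634  24.0734  24.5812] x [-23.8541 -22.445   -8.2429  10.5267  11.0228]
side bench 0.0028936017438178085
[0.5984 0.0966] -2.539960595565433 71 resid 0.0030999959426913 ylim [-27.0105 -23.5998 -14.3717] [18.6918 22.3953 26.3998]
0 27 y [-23.799  -23.2    -11.0815  35.3827  39.0869] x [-24.4423 -22.3877   1.9985   8.9817   9.6202]
0.0105 73 y [-36.2499 -30.4328 -15.1463  44.01    47.7121] x [-24.6752 -22.7797  -7.8904   8.0094   9.6631]
0.02 56 y [-27.5397 -26.5768 -14.0431  24.9529  35.9619] x [-24.799  -24.2179  -8.7771   8.1455   9.5064]
```

Measured so far: column origin about (0.5885, 0.0965), with its pins symmetric in y, and yaw about +2°. The module is at (0.517, 0.347) with yaw about 1.5°. The cap is at (0.428, 0.1085), with its long axis at 64.7°. I'll set out now.

>>> {"api": "arm_command", "payload": {"rows": [{"fingers": 50, "travel": [-39.7, 36.5, 0], "roll": -76.5}, {"fingers": 50, "travel": [-39.7, 36.5, 0], "roll": -76.5}, {"fingers": 50, "travel": [-39.7, 36.5, 0], "roll": -76.5}, {"fingers": 50, "travel": [-39.7, 36.5, 0], "roll": -76.5}, {"fingers": 50, "travel": [-39.7, 36.5, 0], "roll": -76.5}, {"fingers": 50, "travel": [-39.7, 36.5, 0], "roll": -76.5}, {"fingers": 50, "travel": [-39.7, 36.5, 0], "roll": -76.5}, {"fingers": 50, "travel": [-39.7, 36.5, 0], "roll": -76.5}, {"fingers": 50, "travel": [-39.7, 36.5, 0], "roll": -76.5}, {"fingers": 50, "travel": [-39.7, 36.5, 0], "roll": -76.5}]}}

```text
time_s: 1.7
tcp_pos: [0.43, -0.1809, 0.2341]
ee_rot: [[0.026, -1.0, 0.001], [-1.0, -0.026, -0.0], [0.0, -0.001, -1.0]]
wrist_force: [1.5, 0.6, 0.6]
gripper_width: 0.5
```

```bash
cat >> h.py <<'E'
def go(p,yaw=None,s=None):
    "travel (cm) and roll (deg) to bring the TCP to p with the jaw line at yaw"
    s=s or sense(); R=np.array(s["ee_rot"]); t=(np.array(p)-s["tcp_pos"])@R*100
    j=np.degrees(np.arctan2(R[1,1],R[0,1])); r=0 if yaw is None else -((yaw-j+90)%180-90)
    print("t=%.2f tcp %s jaw %.1f F %s w %.3f -> travel %s roll %.1f"%(s["time_s"],np.round(s["tcp_pos"],4),j,np.round(s["wrist_force"],1),s["gripper_width"],np.round(t,2).tolist(),r))
E
python3 - <<'E'
from h import *
go([.517,.347,.10],1.5); print(sense()["joints"],sense()["ee_rot"])
a=np.load("/tmp/top.npz")["a"].astype(float).sum(2)
# yaw of column from far white strip / glass edge, per image column
for u0,u1,v0,v1 in((403,417,172,177),(403,417,166,174),(291,303,197,205),(291,303,206,214)):
    g=np.gradient(a[v0:v1,u0:u1],axis=0); w=abs(g); vs=(w*np.arange(v0,v1)[:,None]).sum(0)/w.sum(0)
    k=np.polyfit(np.arange(u0,u1),vs,1); print("edge slope deg",np.degrees(np.arctan(k[0])),"yaw",1.55-np.degrees(np.arctan(k[0])))
E
```

```text
t=1.70 tcp [ 0.43   -0.1809  0.2341] jaw -178.5 F [1.5 0.6 0.6] w 0.500 -> travel [-52.55, -10.04, 13.41] roll -0.0
[-2.77729974e+00  6.35143071e+00 -2.07979661e+01  1.14080188e-02
 -6.27713929e+01  4.25001985e+00] [[ 2.57917406e-02 -9.99666396e-01  1.37228467e-03]
 [-9.99667299e-01 -2.57920986e-02 -2.43823131e-04]
 [ 2.79135892e-04 -1.36553949e-03 -9.99999029e-01]]
edge slope deg -4.739341767936963 yaw 6.289341767936963
edge slope deg 5.941681363915577 yaw -4.391681363915577
edge slope deg -2.036734787938041 yaw 3.586734787938041
edge slope deg -2.888646806502115 yaw 4.438646806502115
```

>>> {"api": "arm_command", "payload": {"rows": [{"fingers": 50, "travel": [-48, -9, 5], "roll": 0}, {"fingers": 50, "travel": [-48, -9, 5], "roll": 0}, {"fingers": 50, "travel": [-48, -9, 5], "roll": 0}, {"fingers": 50, "travel": [-48, -9, 5], "roll": 0}, {"fingers": 50, "travel": [-48, -9, 5], "roll": 0}, {"fingers": 50, "travel": [-48, -9, 5], "roll": 0}, {"fingers": 50, "travel": [-48, -9, 5], "roll": 0}, {"fingers": 50, "travel": [-48, -9, 5], "roll": 0}, {"fingers": 50, "travel": [-48, -9, 5], "roll": 0}, {"fingers": 50, "travel": [-48, -9, 5], "roll": 0}]}}

```text
time_s: 2.7
tcp_pos: [0.5081, 0.3019, 0.1834]
ee_rot: [[0.025, -1.0, 0.0], [-1.0, -0.025, 0.0], [-0.0, -0.0, -1.0]]
wrist_force: [0.4, -0.2, -0.1]
gripper_width: 0.5
```

>>> {"api": "arm_command", "payload": {"rows": [{"fingers": 50, "travel": [0, 0, 0], "roll": 0}, {"fingers": 50, "travel": [0, 0, 0], "roll": 0}]}}

```text
time_s: 2.9
tcp_pos: [0.5077, 0.2997, 0.1829]
ee_rot: [[0.025, -1.0, -0.001], [-1.0, -0.025, -0.001], [0.001, 0.001, -1.0]]
wrist_force: [-0.2, 0.3, 0.1]
gripper_width: 0.503
```

```bash
python3 - <<'E'
from h import *
go([.517,.347,.012],2)
E
```

```text
t=2.90 tcp [0.5077 0.2997 0.1829] jaw -178.6 F [-0.2  0.3  0.1] w 0.503 -> travel [-4.72, -1.07, 17.08] roll -0.6
```

>>> {"api": "arm_command", "payload": {"rows": [{"fingers": 50, "travel": [-4.7, -1.1, 4], "roll": 0}, {"fingers": 50, "travel": [-4.7, -1.1, 9], "roll": 0}, {"fingers": 50, "travel": [-4.7, -1.1, 13], "roll": 0}, {"fingers": 50, "travel": [-4.7, -1.1, 15.5], "roll": 0}, {"fingers": 50, "travel": [-4.7, -1.1, 17.1], "roll": 0}, {"fingers": 50, "travel": [-4.7, -1.1, 17.1], "roll": 0}]}}

```text
time_s: 3.5
tcp_pos: [0.5179, 0.3447, 0.0128]
ee_rot: [[0.022, -1.0, -0.001], [-1.0, -0.022, -0.001], [0.001, 0.001, -1.0]]
wrist_force: [-0.8, 0.4, -0.5]
gripper_width: 0.503
```

```bash
python3 - <<'E'
from h import *
go([.517,.347,.012],2)
a,d=capture("side"); save("s2.png",cv2.resize(a[200:290,270:390],None,fx=6,fy=6,interpolation=3)); print(proj("side",sense()["tcp_pos"]))
E
```

```text
t=3.50 tcp [0.5179 0.3447 0.0128] jaw -178.7 F [-0.8  0.4 -0.5] w 0.503 -> travel [-0.23, 0.09, 0.08] roll -0.7
[[325.40233633 236.88210224]]
```

View pics/s2.png

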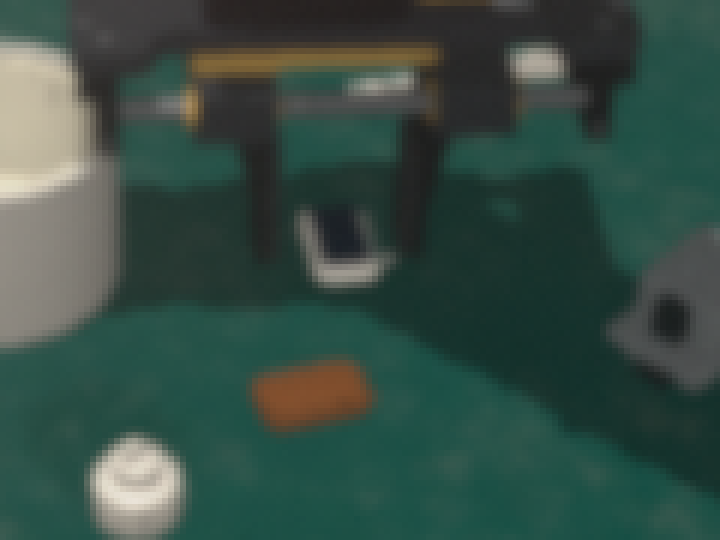

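The fingers straddle the module (crop 340,240). The body just clears the cup, so I'll go no lower and close now.

>>> {"api": "arm_command", "payload": {"rows": [{"fingers": 10, "travel": [-0.2, 0, 0], "roll": 0}, {"fingers": 10, "travel": [-0.2, 0, 0], "roll": 0}, {"fingers": 10, "travel": [-0.2, 0, 0], "roll": 0}, {"fingers": 10, "travel": [-0.2, 0, 0], "roll": 0}, {"fingers": 10, "travel": [-0.2, 0, 0], "roll": 0}]}}

```text
time_s: 4.05
tcp_pos: [0.518, 0.3482, 0.0129]
ee_rot: [[0.023, -1.0, 0.0], [-1.0, -0.023, -0.0], [0.0, -0.0, -1.0]]
wrist_force: [1.0, -1.3, 1.7]
gripper_width: 0.26
```

>>> {"api": "arm_command", "payload": {"rows": [{"fingers": 10, "travel": [0, 0, -3], "roll": 0}, {"fingers": 10, "travel": [0, 0, -8], "roll": 0}, {"fingers": 10, "travel": [0, 0, -13], "roll": 0}, {"fingers": 10, "travel": [0, 0, -16], "roll": 0}]}}

```text
time_s: 4.45
tcp_pos: [0.519, 0.3493, 0.177]
ee_rot: [[0.024, -1.0, 0.005], [-1.0, -0.024, 0.004], [-0.004, -0.005, -1.0]]
wrist_force: [0.2, 1.2, -0.8]
gripper_width: 0.263
```

```bash
python3 - <<'E'
from h import *
go([.58,.0965,.17],2)
E
```

```text
t=4.45 tcp [0.519  0.3493 0.177 ] jaw -178.6 F [ 0.2  1.2 -0.8] w 0.263 -> travel [25.42, -5.49, 0.63] roll -0.6
```

>>> {"api": "arm_command", "payload": {"rows": [{"fingers": 10, "travel": [25.4, -3.5, 0], "roll": -0.6}, {"fingers": 10, "travel": [25.4, -3.5, 0], "roll": -0.6}, {"fingers": 10, "travel": [25.4, -3.5, 0], "roll": -0.6}, {"fingers": 10, "travel": [25.4, -3.5, 0], "roll": -0.6}, {"fingers": 10, "travel": [25.4, -3.5, 0], "roll": -0.6}, {"fingers": 10, "travel": [25.4, -3.5, 2], "roll": -0.6}, {"fingers": 10, "travel": [25.4, -3.5, 3], "roll": -0.6}, {"fingers": 10, "travel": [25.4, -3.5, 3], "roll": -0.6}, {"fingers": 10, "travel": [25.4, -3.5, 3], "roll": -0.6}]}}

```text
time_s: 5.35
tcp_pos: [0.5589, 0.0963, 0.1426]
ee_rot: [[0.035, -0.999, -0.0], [-0.999, -0.035, -0.0], [0.0, 0.0, -1.0]]
wrist_force: [0.4, -0.2, -0.5]
gripper_width: 0.267
```

```bash
python3 - <<'E'
from h import *
np.set_printoptions(precision=4,suppress=True)
go([.567,.0965,.1246],2)
a,d=capture("side"); np.savez("/tmp/side2",a=a,d=d)
t,dt=capture("top")
save("s3.png",np.hstack([cv2.resize(a[110:200,240:340],None,fx=6,fy=6,interpolation=3)]))
s=sense();print(proj("side",[s["tcp_pos"],s["tcp_pos"]-[0,0,.0129],[.5885,.0965,.078],[.5785,.0965,.0953]])-[240,110])
print("module",[(round(x["p"],2),np.round(x["position"],3)) for x in search_frame("side","module")])
m=[x for x in cut_out("side","module")]
for x in m: v,u=np.where(x["mask"]); P=pts("side",d,np.c_[u,v]); print(x["p"],len(u),np.median(P,0),P.min(0),P.max(0))
E
```

```text
t=5.35 tcp [0.5589 0.0963 0.1426] jaw -178.0 F [ 0.4 -0.2 -0.5] w 0.267 -> travel [0.01, -0.81, 1.8] roll 0.0
[[62.7505 24.4976]
 [62.7122 29.223 ]
 [51.2517 47.8222]
 [55.0995 41.7659]]
module []
0.7 169 [0.5345 0.4329 0.0089] [0.514  0.413  0.0014] [0.596  1.0264 0.5552]
```

View pics/s3.png

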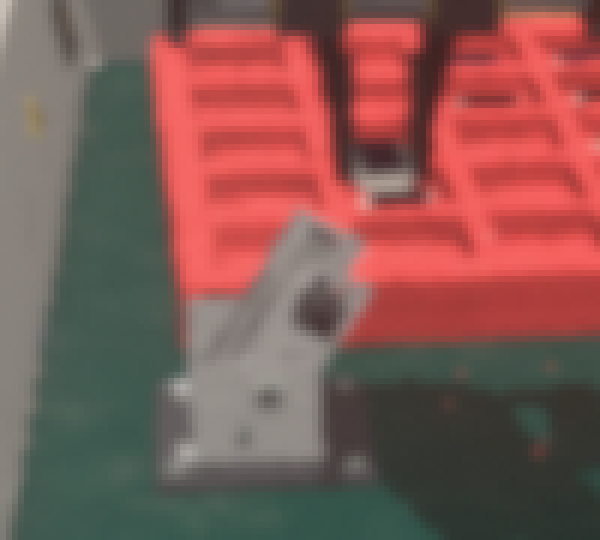

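```bash
python3 - <<'E'
from h import *
np.set_printoptions(precision=2,suppress=True)
c=np.array([240,110])
o=np.array([.5885,.0965,.078]); R=cv2.Rodrigues(np.array([0,-np.pi/6,0]))[0]
for q in([0,24.75,20],[13.25,24.75,20],[-13.25,24.75,20],[17,24.75,20],[-17,24.75,20]): print(q,((proj("side",o+R@(np.array(q)/1000))-c)*6))
T=np.array([.5589,.0963,.1426-.0129])
for q in([11.75,18.5,0],[-11.75,18.5,0],[-11.75,18.5,7.2],[11.75,18.5,7.2]): print("mod",q,(proj("side",T+np.array(q)/1000)-c)*6)
for dx in([.005,0,0],[0,0,.005]): print(dx,(proj("side",o+dx)-proj("side",o))*6)
E
```

```text
[0, 24.75, 20] [[331.79 276.88]]
[13.25, 24.75, 20] [[304.23 262.87]]
[-13.25, 24.75, 20] [[359.13 290.78]]
[17, 24.75, 20] [[296.39 258.89]]
[-17, 24.75, 20] [[366.83 294.7 ]]
mod [11.75, 18.5, 0] [[350.24 195.24]]
mod [-11.75, 18.5, 0] [[406.98 194.94]]
mod [-11.75, 18.5, 7.2] [[407.23 179.01]]
mod [11.75, 18.5, 7.2] [[350.27 179.28]]
[0.005, 0, 0] [[-11.61   0.09]]
[0, 0, 0.005] [[ -0.09 -10.39]]
```

Relative to the rim, the module in hand agrees with the prediction to about 2 mm. The −y wall top is at crop (334,224) and the +y wall corner at (373,285). I'll lower along the bore axis.

>>> {"api": "arm_command", "payload": {"rows": [{"fingers": 10, "travel": [0, -0.8, 1.8], "roll": 0}, {"fingers": 10, "travel": [0, -1.2, 2.4], "roll": 0}, {"fingers": 10, "travel": [0, -1.5, 3.0], "roll": 0}, {"fingers": 10, "travel": [0, -1.8, 3.5], "roll": 0}, {"fingers": 10, "travel": [0, -1.8, 3.5], "roll": 0}, {"fingers": 10, "travel": [0, -1.8, 3.5], "roll": 0}]}}

```text
time_s: 6.15
tcp_pos: [0.5768, 0.0958, 0.1077]
ee_rot: [[0.034, -0.999, 0.0], [-0.999, -0.034, -0.0], [0.0, -0.0, -1.0]]
wrist_force: [-0.1, -0.3, -0.2]
gripper_width: 0.259
```

>>> {"api": "arm_command", "payload": {"rows": [{"fingers": 10, "travel": [0, -0.12, 0.21], "roll": 0}, {"fingers": 10, "travel": [0, -0.25, 0.43], "roll": 0}, {"fingers": 10, "travel": [0, -0.25, 0.43], "roll": 0}]}}

```text
time_s: 6.45
tcp_pos: [0.5792, 0.0959, 0.1031]
ee_rot: [[0.033, -0.999, -0.0], [-0.999, -0.033, -0.0], [0.0, 0.0, -1.0]]
wrist_force: [-0.5, -0.2, 0.1]
gripper_width: 0.263
```

```bash
python3 - <<'E'
from h import *
go([.5795,.0965,.103],2)
E
```

```text
t=6.45 tcp [0.5792 0.0959 0.1031] jaw -178.1 F [-0.5 -0.2  0.1] w 0.263 -> travel [-0.06, -0.03, 0.01] roll -0.1
```

>>> {"api": "arm_command", "payload": {"rows": [{"fingers": 10, "travel": [0, -0.05, 0.09], "roll": 0}, {"fingers": 10, "travel": [0, -0.1, 0.17], "roll": 0}, {"fingers": 10, "travel": [0, -0.1, 0.17], "roll": 0}]}}

```text
time_s: 6.75
tcp_pos: [0.5803, 0.0959, 0.1015]
ee_rot: [[0.034, -0.999, -0.0], [-0.999, -0.034, -0.0], [0.0, 0.0, -1.0]]
wrist_force: [-0.2, -0.1, -0.7]
gripper_width: 0.269
```

>>> {"api": "arm_command", "payload": {"rows": [{"fingers": 10, "travel": [0, -0.05, 0.09], "roll": 0}, {"fingers": 10, "travel": [0, -0.1, 0.17], "roll": 0}, {"fingers": 10, "travel": [0, -0.1, 0.17], "roll": 0}]}}

```text
time_s: 7.05
tcp_pos: [0.5813, 0.096, 0.0998]
ee_rot: [[0.034, -0.999, -0.0], [-0.999, -0.034, -0.0], [0.0, 0.0, -1.0]]
wrist_force: [0.3, -0.3, -0.1]
gripper_width: 0.264
```

```bash
python3 - <<'E'
from h import *
go([.5795,.0965,.103],2)
a,d=capture("top"); save("t3.png",cv2.resize(a[145:205,375:445],None,fx=8,fy=8,interpolation=3))
a,d=capture("side"); save("s4.png",cv2.resize(a[110:200,240:340],None,fx=6,fy=6,interpolation=3))
E
```

```text
t=7.05 tcp [0.5813 0.096  0.0998] jaw -178.1 F [ 0.3 -0.3 -0.1] w 0.264 -> travel [-0.06, 0.18, -0.32] roll -0.1
```

View pics/s4.png

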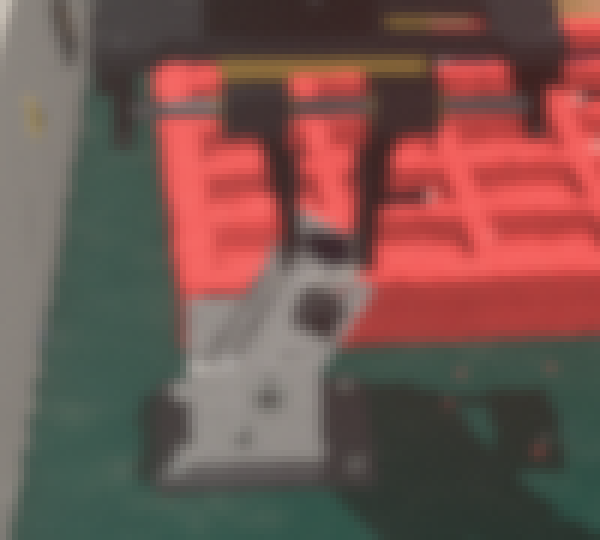

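The module sits between the end walls in the mouth. I'll ease down 2 mm more and check for contact.

>>> {"api": "arm_command", "payload": {"rows": [{"fingers": 10, "travel": [0, -0.05, 0.09], "roll": 0}, {"fingers": 10, "travel": [0, -0.1, 0.17], "roll": 0}, {"fingers": 10, "travel": [0, -0.1, 0.17], "roll": 0}]}}

```text
time_s: 7.45
tcp_pos: [0.5825, 0.0961, 0.0983]
ee_rot: [[0.034, -0.999, 0.001], [-0.999, -0.034, 0.0], [-0.0, -0.001, -1.0]]
wrist_force: [0.3, -0.8, 1.1]
gripper_width: 0.262
```

>>> {"api": "arm_command", "payload": {"rows": [{"fingers": 37, "travel": [0, 0, 0], "roll": 0}, {"fingers": 37, "travel": [0, 0, 0], "roll": 0}, {"fingers": 37, "travel": [0, 0, 0], "roll": 0}, {"fingers": 37, "travel": [0, 0.6, -1.0], "roll": 0}, {"fingers": 37, "travel": [0, 1.8, -3.0], "roll": 0}, {"fingers": 37, "travel": [0, 5, -8.0], "roll": 0}, {"fingers": 37, "travel": [0, 8, -8.0], "roll": 0}, {"fingers": 37, "travel": [0, 13, -8.0], "roll": 0}]}}

```text
time_s: 8.25
tcp_pos: [0.4534, 0.0925, 0.1807]
ee_rot: [[0.033, -0.999, 0.006], [-0.999, -0.033, 0.003], [-0.002, -0.006, -1.0]]
wrist_force: [-0.5, 0.8, -0.2]
gripper_width: 0.371
```

```bash
python3 - <<'E'
from h import *
go([.5795,.0965,.103],2)
a,d=capture("top"); np.savez("/tmp/top3",a=a,d=d); b,e=capture("side"); np.savez("/tmp/side3",a=b,d=e)
save("t4.png",np.hstack([cv2.resize(a[150:200,380:435],(400,364),interpolation=3),cv2.resize(b[130:190,262:322],(364,364),interpolation=3)]))
E
```

```text
t=8.25 tcp [0.4534 0.0925 0.1807] jaw -178.1 F [-0.5  0.8 -0.2] w 0.371 -> travel [0.04, -12.57, 7.85] roll -0.1
```

View pics/t4.png

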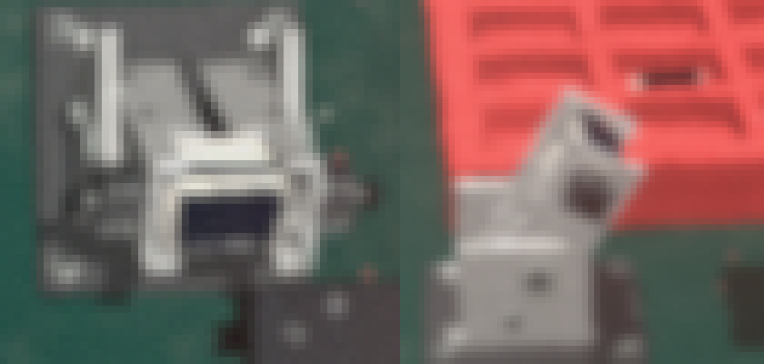

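The module lies in the mouth, glass showing at left crop (230,215). I'll check its plane in depth.

```bash
python3 - <<'E'
from h import *
np.set_printoptions(precision=1,suppress=True,linewidth=150)
T=np.load("/tmp/top3.npz"); R=cv2.Rodrigues(np.array([0,-np.pi/6,0]))[0]; o=np.array([.5885,.0965,.0796])
vv,uu=np.mgrid[166:186,400:420]; P=pts("top",T["d"],np.c_[uu.ravel(),vv.ravel()])
Q=((P-o)@R*1000).reshape(20,20,3)
for r in range(20): print(166+r,"x %.1f"%Q[r,9,0],"z",Q[r,2:18,2],"sum",T["a"][166+r,409].sum())
a=T["a"].astype(int); k=(a.sum(2)<220)&(a[:,:,2]>a[:,:,0]+5); v,u=np.where(k); m=(abs(u-411)<12)&(abs(v-178)<10)
q=(pts("top",T["d"],np.c_[u[m],v[m]])-o)@R*1000
A=np.c_[q[:,:2],np.ones(len(q))]; print(m.sum(),u[m].mean(),v[m].mean(),np.median(q,0),np.linalg.lstsq(A,q[:,2],rcond=None)[0], pts("top",T["d"],np.c_[u[m],v[m]]).mean(0)*1000)
E
```

```text
166 x 11.5 z [-17.7 -17.4 -19.1 -19.6 -16.6 -25.2 -28.5 -27.8 -19.9 -17.  -19.3 -17.7 -14.2 -16.1 -18.1 -17.1] sum 178
167 x 11.5 z [-12.3  -9.4 -13.2 -10.2 -11.1 -12.5 -24.1 -22.1 -23.4  -9.2 -11.1 -11.9 -11.  -10.   -9.1  -9.3] sum 198
168 x 11.5 z [ -8.3  -6.2 -13.3 -11.3  -8.2  -8.7 -20.6 -16.4 -20.4 -11.9 -10.7 -12.6 -10.1 -13.1  -9.1  -7. ] sum 403
169 x 10.9 z [ -1.8  -1.1 -14.9 -12.3 -14.5 -14.1 -13.4 -11.9 -11.8 -13.6 -12.8 -13.4 -12.1 -11.  -12.7  -0.6] sum 604
170 x 11.0 z [ 7.8  7.3  4.3 -3.8 -7.7 -6.3 -6.8 -6.1 -6.7 -6.3 -7.9 -4.5 -3.1 -6.8 -8.8 -2.1] sum 676
171 x 11.0 z [10.2  9.8  9.  -2.1 -3.2 -3.8 -1.7 -0.6 -0.8 -0.8 -1.8 -3.7 -5.1 -1.2 -3.  -6.3] sum 675
172 x 8.1 z [16.2 17.  20.4 19.3 -1.2 -1.2 -2.9 -1.6 -2.3 -0.9 -0.9 -0.5 -2.1 -1.  -0.5 -1.2] sum 509
173 x 4.8 z [16.7 18.4 18.5 17.2 -3.3 -3.  -0.9 -3.8  0.7 -1.8  0.9 -1.5  5.7  6.7  8.1  6.1] sum 417
174 x 8.7 z [ 0.9  9.2 10.8 10.5  9.8 11.3 11.3 10.7 11.7  9.3 11.4 10.6 12.6 13.2 11.5 10.1] sum 567
175 x 7.4 z [ 6.1 11.5 13.9 12.2 14.6 14.  10.5 12.9 13.3 11.9 12.3 11.  12.2 12.3 11.4 10.6] sum 598
176 x 6.8 
[... 421 characters left out ...]
2 16.1 15.2 16.3 16.3 17.4 13.7 15.3 13.1 13.1 12.7 14.5 13.9 16.2 14.6] sum 145
181 x -5.5 z [13.9 15.  14.9 15.5 14.5 15.2 14.  16.1 14.7 14.7 16.  13.4 11.7 13.3 14.  14.2] sum 137
182 x -8.9 z [12.7 13.8 16.4 16.5 16.1 14.3 13.4 14.1 14.1 14.  13.4 14.6 13.1 12.6 12.3 14.4] sum 178
183 x -10.3 z [ 8.8 11.3 16.7 14.5 17.3 15.5 13.1 16.2 13.3 14.5 14.5 13.5 13.  12.2 10.7 10.1] sum 221
184 x -47.0 z [ 13.2  13.8 -59.  -57.6 -55.9 -55.4 -56.  -56.5 -57.6 -58.5 -53.2 -55.5 -56.  -55.2 -55.3  14.8] sum 225
185 x -48.3 z [ 16.2  17.9 -55.  -54.7 -54.9 -53.4 -53.1 -53.5 -56.8 -52.6 -56.4 -55.5 -54.9 -60.  -52.8  15.1] sum 204
50 410.6 179.72 [-2.9 -0.3 14.3] [ 0.1  0.1 14.7] [578.6  95.5  90.5]
```

The module is flat on the latches: top at column z ≈ 14–15.5, no slope, x ≈ −1. Next I'll close the fingers and hover over it.

>>> {"api": "arm_command", "payload": {"rows": [{"fingers": 0, "travel": [0, -4, 0], "roll": 0}, {"fingers": 0, "travel": [0, -8, 0], "roll": 0}, {"fingers": 0, "travel": [0, -11, 2], "roll": 0}, {"fingers": 0, "travel": [0, -11.3, 5], "roll": 0}, {"fingers": 0, "travel": [0, -11.3, 6.3], "roll": 0}, {"fingers": 0, "travel": [0, -11.3, 6.3], "roll": 0}]}}

```text
time_s: 8.95
tcp_pos: [0.5634, 0.0948, 0.1133]
ee_rot: [[0.033, -0.999, -0.005], [-0.999, -0.033, -0.002], [0.002, 0.005, -1.0]]
wrist_force: [-0.1, -0.5, 0.2]
gripper_width: 0.015
```

```bash
python3 - <<'E'
from h import *
go([.5734,.0965,.1013],2);go([.582,.0965,.0868],2)
E
```

```text
t=8.95 tcp [0.5634 0.0948 0.1133] jaw -178.1 F [-0.1 -0.5  0.2] w 0.015 -> travel [-0.14, -1.01, 1.19] roll -0.1
t=8.95 tcp [0.5634 0.0948 0.1133] jaw -178.1 F [-0.1 -0.5  0.2] w 0.015 -> travel [-0.12, -1.87, 2.64] roll -0.1
```

>>> {"api": "arm_command", "payload": {"rows": [{"fingers": 0, "travel": [-0.1, -0.75, 0.8], "roll": 0}, {"fingers": 0, "travel": [-0.1, -0.95, 1.1], "roll": 0}, {"fingers": 0, "travel": [-0.1, -0.95, 1.1], "roll": 0}]}}

```text
time_s: 9.25
tcp_pos: [0.5751, 0.097, 0.1047]
ee_rot: [[0.034, -0.999, 0.001], [-0.999, -0.034, 0.0], [-0.0, -0.001, -1.0]]
wrist_force: [-0.4, -0.2, -0.1]
gripper_width: 0.009
```

>>> {"api": "arm_command", "payload": {"rows": [{"fingers": 0, "travel": [0, -0.1, 0.17], "roll": 0}, {"fingers": 0, "travel": [0, -0.2, 0.35], "roll": 0}, {"fingers": 0, "travel": [0, -0.2, 0.35], "roll": 0}]}}

```text
time_s: 9.55
tcp_pos: [0.5775, 0.0971, 0.1014]
ee_rot: [[0.034, -0.999, 0.002], [-0.999, -0.034, 0.0], [-0.0, -0.002, -1.0]]
wrist_force: [0.9, -0.4, 2.3]
gripper_width: 0.009
```

>>> {"api": "arm_command", "payload": {"rows": [{"fingers": 0, "travel": [0, -0.1, 0.17], "roll": 0}, {"fingers": 0, "travel": [0, -0.2, 0.35], "roll": 0}, {"fingers": 0, "travel": [0, -0.2, 0.35], "roll": 0}]}}

```text
time_s: 9.85
tcp_pos: [0.5795, 0.0972, 0.0974]
ee_rot: [[0.034, -0.999, 0.002], [-0.999, -0.034, 0.0], [-0.0, -0.002, -1.0]]
wrist_force: [1.4, -0.1, 3.8]
gripper_width: 0.008
```

>>> {"api": "arm_command", "payload": {"rows": [{"fingers": 0, "travel": [0, -0.1, 0.17], "roll": 0}, {"fingers": 0, "travel": [0, -0.2, 0.35], "roll": 0}, {"fingers": 0, "travel": [0, -0.2, 0.35], "roll": 0}]}}

```text
time_s: 10.15
tcp_pos: [0.5812, 0.0972, 0.0943]
ee_rot: [[0.034, -0.999, 0.001], [-0.999, -0.034, 0.0], [-0.0, -0.001, -1.0]]
wrist_force: [0.8, 0.7, 5.8]
gripper_width: 0.003
```

>>> {"api": "arm_command", "payload": {"rows": [{"fingers": 0, "travel": [0, -0.1, 0.17], "roll": 0}, {"fingers": 0, "travel": [0, -0.2, 0.35], "roll": 0}, {"fingers": 0, "travel": [0, -0.2, 0.35], "roll": 0}]}}

```text
time_s: 10.45
tcp_pos: [0.5829, 0.0973, 0.0912]
ee_rot: [[0.034, -0.999, 0.001], [-0.999, -0.034, 0.0], [-0.0, -0.001, -1.0]]
wrist_force: [-1.5, 0.4, 8.6]
gripper_width: 0.008
```

>>> {"api": "arm_command", "payload": {"rows": [{"fingers": 0, "travel": [0, -0.1, 0.17], "roll": 0}, {"fingers": 0, "travel": [0, -0.2, 0.35], "roll": 0}, {"fingers": 0, "travel": [0, -0.2, 0.35], "roll": 0}]}}

```text
time_s: 10.75
tcp_pos: [0.5846, 0.0973, 0.088]
ee_rot: [[0.034, -0.999, -0.0], [-0.999, -0.034, -0.0], [0.0, 0.0, -1.0]]
wrist_force: [-3.2, 2.2, 13.0]
gripper_width: 0.003
```

>>> {"api": "arm_command", "payload": {"rows": [{"fingers": 0, "travel": [0, -0.05, 0.09], "roll": 0}, {"fingers": 0, "travel": [0, -0.1, 0.17], "roll": 0}, {"fingers": 0, "travel": [0, -0.1, 0.17], "roll": 0}]}}

```text
time_s: 11.05
tcp_pos: [0.5854, 0.0973, 0.0866]
ee_rot: [[0.034, -0.999, -0.0], [-0.999, -0.034, -0.0], [0.0, 0.0, -1.0]]
wrist_force: [-4.4, 1.8, 12.8]
gripper_width: 0.008
```

```bash
python3 - <<'E'
from h import *
s=sense(); print(s["wrist_force"],s["moment"],s["tcp_pos"])
E
```

```text
[-4.39615068  1.79375396 12.81180821] [ 0.42958579  1.31714932 -0.01772867] [0.5854017  0.09732861 0.08663346]
```

>>> {"api": "arm_command", "payload": {"rows": [{"fingers": 0, "travel": [0, -0.05, 0.09], "roll": 0}, {"fingers": 0, "travel": [0, -0.08, 0.14], "roll": 0}, {"fingers": 0, "travel": [0, -0.08, 0.14], "roll": 0}]}}

```text
time_s: 11.35
tcp_pos: [0.5856, 0.0973, 0.0862]
ee_rot: [[0.035, -0.999, -0.001], [-0.999, -0.035, -0.001], [0.0, 0.001, -1.0]]
wrist_force: [-7.3, 1.6, 18.4]
gripper_width: 0.007
```

>>> {"api": "arm_command", "payload": {"rows": [{"fingers": 0, "travel": [0, 0.2, -0.35], "roll": 0}, {"fingers": 0, "travel": [0, 1.0, -1.8], "roll": 0}, {"fingers": 0, "travel": [0, 2.5, -4.5], "roll": 0}, {"fingers": 0, "travel": [0, 5.5, -8.5], "roll": 0}, {"fingers": 0, "travel": [0, 10, -8.5], "roll": 0}, {"fingers": 0, "travel": [0, 14, -8.5], "roll": 0}]}}

```text
time_s: 11.95
tcp_pos: [0.4443, 0.092, 0.1688]
ee_rot: [[0.032, -0.999, -0.001], [-0.999, -0.032, 0.001], [-0.001, 0.001, -1.0]]
wrist_force: [0.4, 0.0, -0.1]
gripper_width: 0.007
```

```bash
python3 - <<'E'
from h import *
np.set_printoptions(precision=1,suppress=True,linewidth=150)
go([.428,.1085,.10],64.7)
a,d=capture("top"); b,e=capture("side")
save("t5.png",np.hstack([cv2.resize(a[150:200,380:435],(400,364),interpolation=3),cv2.resize(b[130:190,262:322],(364,364),interpolation=3)]))
R=cv2.Rodrigues(np.array([0,-np.pi/6,0]))[0]; o=np.array([.5885,.0965,.0796])
k=(a.astype(int).sum(2)<220)&(a[:,:,2].astype(int)>a[:,:,0]+5); v,u=np.where(k); m=(abs(u-411)<12)&(abs(v-176)<9)
P=pts("top",d,np.c_[u[m],v[m]]); q=(P-o)@R*1000; A=np.c_[q[:,:2],np.ones(len(q))]
print(m.sum(),u[m].mean(),v[m].mean(),np.median(q,0),np.linalg.lstsq(A,q[:,2],rcond=None)[0],P.mean(0)*1000)
E
```

```text
t=11.95 tcp [0.4 0.1 0.2] jaw -178.1 F [ 0.4  0.  -0.1] w 0.007 -> travel [-1.7, 1.57, 6.88] roll -62.8
58 409.5 177.0 [-3.3 -1.4 -0.2] [ 0.   0.1 -0.1] [585.8  95.2  77.8]
```

View pics/t5.png

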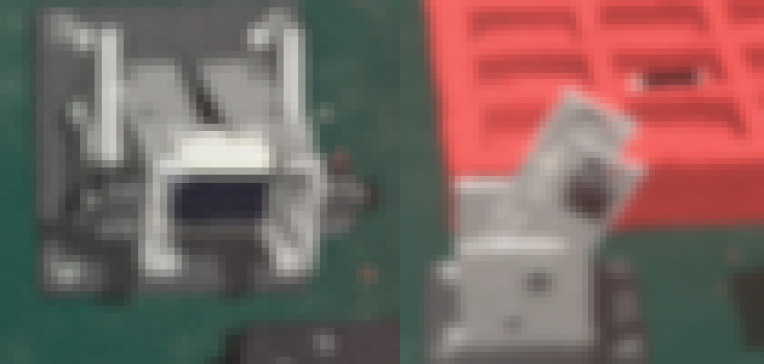

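The glass now sits flat at latch level (column z ≈ 0). The press bottomed out and the module did not rise back, so it is latched. Next is the cap.

>>> {"api": "arm_command", "payload": {"rows": [{"fingers": 70, "travel": [-1.7, 1.5, 1], "roll": -62.8}, {"fingers": 70, "travel": [-1.7, 1.5, 2], "roll": -62.8}, {"fingers": 70, "travel": [-1.7, 1.5, 4], "roll": -62.8}, {"fingers": 70, "travel": [-1.7, 1.5, 6], "roll": -62.8}, {"fingers": 70, "travel": [-1.7, 1.5, 8], "roll": -62.8}, {"fingers": 70, "travel": [-1.7, 1.5, 9], "roll": -62.8}, {"fingers": 70, "travel": [-1.7, 1.5, 9], "roll": -62.8}, {"fingers": 70, "travel": [-1.7, 1.5, 9], "roll": -62.8}, {"fingers": 70, "travel": [-1.7, 1.5, 9], "roll": -62.8}, {"fingers": 70, "travel": [-1.7, 1.5, 9], "roll": -62.8}]}}

```text
time_s: 13.05
tcp_pos: [0.4307, 0.1087, 0.0783]
ee_rot: [[0.904, -0.428, -0.001], [-0.428, -0.904, -0.0], [-0.001, 0.001, -1.0]]
wrist_force: [0.4, -0.5, -0.4]
gripper_width: 0.692
```

```bash
python3 - <<'E'
from h import *
go([.428,.1085,.0295],64.7)
a,d=capture("side"); 
for x in cut_out("side","cap"):
    m=x["mask"]; v,u=np.where(m); P=pts("side",d,np.c_[u,v]); print(x["p"],len(u),np.median(P,0),[u.min(),u.max(),v.min(),v.max()])
save("s6.png",cv2.resize(a[140:215,300:400],None,fx=7,fy=7,interpolation=3))
p=[.428,.1085,.027]; print((proj("side",[p,[.428,.1085,0]])-[300,140])*7)
E
```

```text
t=13.05 tcp [0.4307 0.1087 0.0783] jaw -115.4 F [ 0.4 -0.5 -0.4] w 0.692 -> travel [-0.23, 0.13, 4.88] roll -0.1
0.64 479 [0.40008096 0.41297189 0.02971732] [np.int64(372), np.int64(402), np.int64(239), np.int64(263)]
0.44 145 [0.43248518 0.12254311 0.02072247] [np.int64(345), np.int64(358), np.int64(175), np.int64(188)]
[[363.63583975 256.41540507]
 [358.45304428 317.33713192]]
```

View pics/s6.png

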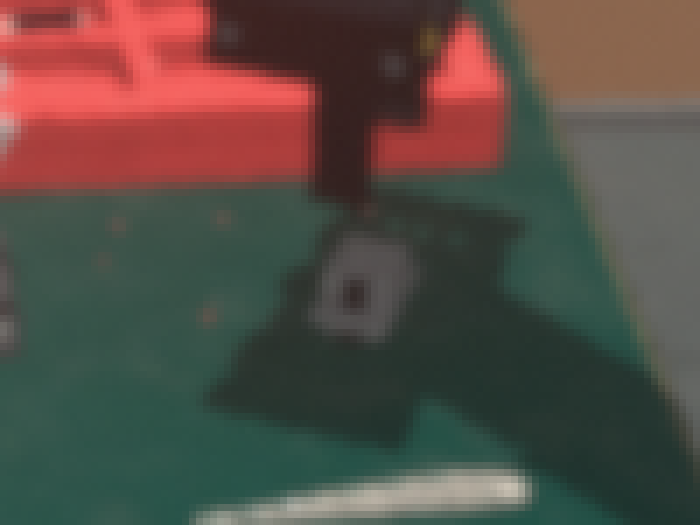

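The cap is at crop (360,285), its tab facing the camera at (352,293), centred where I predicted and under the fingers. I'll descend and pinch.

>>> {"api": "arm_command", "payload": {"rows": [{"fingers": 70, "travel": [-0.1, 0.1, 2], "roll": 0}, {"fingers": 70, "travel": [-0.2, 0.1, 4], "roll": 0}, {"fingers": 70, "travel": [-0.2, 0.1, 4.88], "roll": 0}, {"fingers": 70, "travel": [-0.2, 0.1, 4.88], "roll": 0}, {"fingers": 20, "travel": [-0.2, 0.1, 4.88], "roll": 0}, {"fingers": 20, "travel": [-0.2, 0.1, 4.88], "roll": 0}, {"fingers": 20, "travel": [-0.2, 0.1, 4.88], "roll": 0}, {"fingers": 20, "travel": [-0.2, 0.1, 4.88], "roll": 0}, {"fingers": 20, "travel": [-0.2, 0.1, 4.88], "roll": 0}, {"fingers": 20, "travel": [-0.2, 0.1, 4.88], "roll": 0}]}}

```text
time_s: 14.15
tcp_pos: [0.4292, 0.1092, 0.0303]
ee_rot: [[0.904, -0.427, 0.001], [-0.427, -0.904, 0.001], [0.001, -0.001, -1.0]]
wrist_force: [-0.7, 0.2, 6.6]
gripper_width: 0.337
```

```bash
python3 - <<'E'
from h import *
go([.428,.1085,.0295],64.7)
E
```

```text
t=14.15 tcp [0.4292 0.1092 0.0303] jaw -115.3 F [-0.7  0.2  6.6] w 0.337 -> travel [-0.08, 0.11, 0.08] roll 0.0
```

Pinched flush: 29.3 mm over the tabs. I'll lift and turn the jaw to the column's y.

>>> {"api": "arm_command", "payload": {"rows": [{"fingers": 20, "travel": [0, 0, -3], "roll": 0}, {"fingers": 20, "travel": [0, 0, -7], "roll": 0}, {"fingers": 20, "travel": [0, 0, -11], "roll": -8}, {"fingers": 20, "travel": [0, 0, -14], "roll": -16}, {"fingers": 20, "travel": [0, 0, -14], "roll": -24}, {"fingers": 20, "travel": [0, 0, -14], "roll": -27.3}, {"fingers": 20, "travel": [0, 0, -14], "roll": -27.3}, {"fingers": 20, "travel": [0, 0, -14], "roll": -27.3}]}}

```text
time_s: 14.95
tcp_pos: [0.4284, 0.1087, 0.1693]
ee_rot: [[0.999, 0.034, -0.001], [0.034, -0.999, -0.0], [-0.001, 0.0, -1.0]]
wrist_force: [0.7, 0.4, -1.0]
gripper_width: 0.343
```

```bash
python3 - <<'E'
from h import *
go([.568,.0965,.155],92)
E
```

```text
t=14.95 tcp [0.4284 0.1087 0.1693] jaw -88.1 F [ 0.7  0.4 -1. ] w 0.343 -> travel [13.91, 1.69, 1.42] roll -0.1
```

>>> {"api": "arm_command", "payload": {"rows": [{"fingers": 20, "travel": [4, 0.5, 0], "roll": 0}, {"fingers": 20, "travel": [8, 1, 0], "roll": 0}, {"fingers": 20, "travel": [12, 1.5, 0], "roll": 0}, {"fingers": 20, "travel": [13.9, 1.7, 1.4], "roll": 0}, {"fingers": 20, "travel": [13.9, 1.7, 1.4], "roll": 0}, {"fingers": 20, "travel": [13.9, 1.7, 1.4], "roll": 0}]}}

```text
time_s: 15.55
tcp_pos: [0.5675, 0.0964, 0.1544]
ee_rot: [[0.999, 0.034, -0.003], [0.034, -0.999, -0.001], [-0.003, 0.001, -1.0]]
wrist_force: [0.7, -0.7, 0.8]
gripper_width: 0.342
```

```bash
python3 - <<'E'
from h import *
np.set_printoptions(precision=1,suppress=True)
go([.5757,.0965,.1262],92)
b,e=capture("side"); save("s7.png",cv2.resize(b[105:195,250:350],None,fx=6,fy=6,interpolation=3))
t=sense()["tcp_pos"]; z=t-[0,0,.0303]
for q in([15,25.5,12],[-15,25.5,12],[15,25.5,9],[-15,25.5,9],[11.75,19,0],[-11.75,19,0]): print(q,((proj("side",z+np.array(q)/1000)-[250,105])*6))
E
```

```text
t=15.55 tcp [0.6 0.1 0.2] jaw -88.0 F [ 0.7 -0.7  0.8] w 0.342 -> travel [0.83, 0.02, 2.82] roll -0.0
[15, 25.5, 12] [[262.  216.9]]
[-15, 25.5, 12] [[335.2 216.5]]
[15, 25.5, 9] [[262.  223.6]]
[-15, 25.5, 9] [[335.1 223.2]]
[11.75, 19, 0] [[269.7 236.7]]
[-11.75, 19, 0] [[326.4 236.4]]
```

View pics/s7.png

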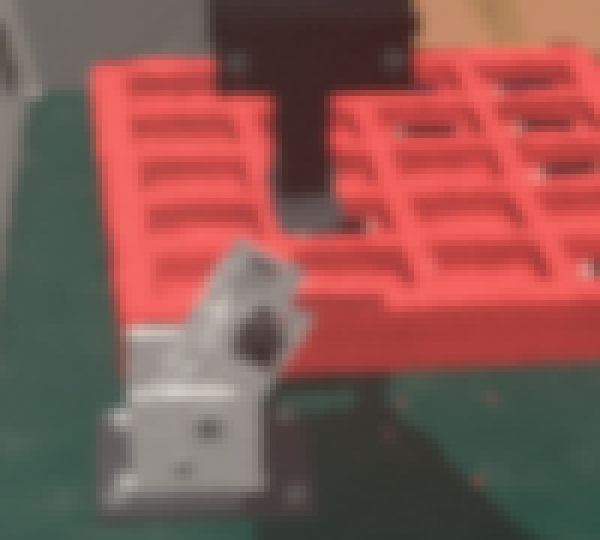

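The cap hangs level at crop (305,215), about 1–2 mm nearer the robot than the TCP. I'll lower it to the mouth, watching the force.

>>> {"api": "arm_command", "payload": {"rows": [{"fingers": 20, "travel": [0.5, 0, 1.2], "roll": 0}, {"fingers": 20, "travel": [0.9, 0, 2.5], "roll": 0}, {"fingers": 20, "travel": [0.9, 0, 2.8], "roll": 0}, {"fingers": 20, "travel": [0.9, 0, 2.8], "roll": 0}]}}

```text
time_s: 16.0
tcp_pos: [0.5765, 0.097, 0.1266]
ee_rot: [[0.999, 0.035, -0.002], [0.035, -0.999, -0.001], [-0.002, 0.001, -1.0]]
wrist_force: [-0.1, 0.2, -0.3]
gripper_width: 0.337
```

>>> {"api": "arm_command", "payload": {"rows": [{"fingers": 20, "travel": [0, 0, 0.1], "roll": 0}, {"fingers": 20, "travel": [0, 0, 0.2], "roll": 0}, {"fingers": 20, "travel": [0, 0, 0.2], "roll": 0}]}}

```text
time_s: 16.3
tcp_pos: [0.5773, 0.0972, 0.126]
ee_rot: [[0.999, 0.035, 0.0], [0.035, -0.999, 0.0], [0.0, -0.0, -1.0]]
wrist_force: [0.5, -0.3, -0.7]
gripper_width: 0.342
```

>>> {"api": "arm_command", "payload": {"rows": [{"fingers": 20, "travel": [-0.08, 0, 0.15], "roll": 0}, {"fingers": 20, "travel": [-0.16, 0, 0.3], "roll": 0}, {"fingers": 20, "travel": [-0.16, 0, 0.3], "roll": 0}]}}

```text
time_s: 16.6
tcp_pos: [0.5754, 0.097, 0.1227]
ee_rot: [[0.999, 0.035, -0.0], [0.035, -0.999, -0.0], [-0.0, 0.0, -1.0]]
wrist_force: [-0.0, 0.6, -0.2]
gripper_width: 0.341
```

>>> {"api": "arm_command", "payload": {"rows": [{"fingers": 20, "travel": [-0.08, 0, 0.15], "roll": 0}, {"fingers": 20, "travel": [-0.16, 0, 0.3], "roll": 0}, {"fingers": 20, "travel": [-0.16, 0, 0.3], "roll": 0}]}}

```text
time_s: 16.9
tcp_pos: [0.5753, 0.0972, 0.1217]
ee_rot: [[0.999, 0.036, 0.004], [0.036, -0.999, 0.0], [0.004, -0.0, -1.0]]
wrist_force: [-1.2, -0.7, 7.5]
gripper_width: 0.343
```

```bash
python3 - <<'E'
from h import *
go([.5712,.0965,.1149],92); print(sense()["moment"])
E
```

```text
t=16.90 tcp [0.5753 0.0972 0.1217] jaw -87.9 F [-1.2 -0.7  7.5] w 0.343 -> travel [-0.42, 0.05, 0.68] roll 0.1
[-0.26370488  0.48208136 -0.02819468]
```

>>> {"api": "arm_command", "payload": {"rows": [{"fingers": 20, "travel": [-0.08, 0, 0.15], "roll": 0}, {"fingers": 20, "travel": [-0.16, 0, 0.3], "roll": 0}, {"fingers": 20, "travel": [-0.16, 0, 0.3], "roll": 0}]}}

```text
time_s: 17.2
tcp_pos: [0.5749, 0.0973, 0.1208]
ee_rot: [[0.999, 0.037, 0.007], [0.037, -0.999, 0.001], [0.007, -0.0, -1.0]]
wrist_force: [-2.1, -1.4, 14.0]
gripper_width: 0.339
```

```bash
python3 - <<'E'
from h import *
go([.5712,.0965,.1149],92)
b,e=capture("side"); save("s8.png",cv2.resize(b[105:195,250:350],None,fx=6,fy=6,interpolation=3))
E
```

```text
t=17.20 tcp [0.5749 0.0973 0.1208] jaw -87.9 F [-2.1 -1.4 14. ] w 0.339 -> travel [-0.38, 0.06, 0.58] roll 0.1
```

View pics/s8.png

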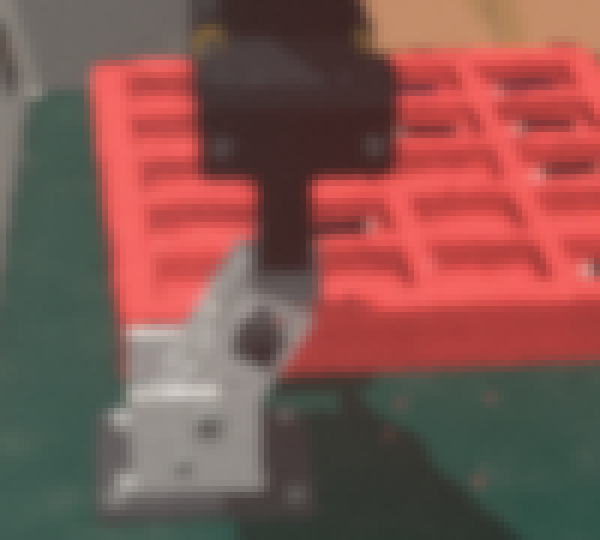

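The cap is on the far rim as planned, but the 30 N pinch resists pivoting (14 N already). I'll back off some, then ease the pinch by about 0.7 mm per tab. Only the tab springs then hold the cap, so it can swing square.

>>> {"api": "arm_command", "payload": {"rows": [{"fingers": 20, "travel": [0.1, 0, -0.3], "roll": 0}, {"fingers": 20, "travel": [0.1, 0, -0.3], "roll": 0}, {"fingers": 36, "travel": [0.1, 0, -0.3], "roll": 0}, {"fingers": 36, "travel": [0.1, 0, -0.3], "roll": 0}, {"fingers": 36, "travel": [0.1, 0, -0.3], "roll": 0}]}}

```text
time_s: 17.75
tcp_pos: [0.5731, 0.0969, 0.1192]
ee_rot: [[0.999, 0.035, -0.001], [0.035, -0.999, -0.001], [-0.001, 0.0, -1.0]]
wrist_force: [-0.0, -0.6, 1.0]
gripper_width: 0.36
```

```bash
python3 - <<'E'
from h import *
go([.5712,.0965,.1149],92); print(sense()["moment"])
E
```

```text
t=17.75 tcp [0.5731 0.0969 0.1192] jaw -88.0 F [-0.  -0.6  1. ] w 0.360 -> travel [-0.19, 0.03, 0.43] roll 0.0
[-0.10272631  0.38587031  0.06606858]
```

>>> {"api": "arm_command", "payload": {"rows": [{"fingers": 36, "travel": [-0.06, 0, 0.12], "roll": 0}, {"fingers": 36, "travel": [-0.12, 0, 0.24], "roll": 0}, {"fingers": 36, "travel": [-0.12, 0, 0.24], "roll": 0}]}}

```text
time_s: 18.05
tcp_pos: [0.5726, 0.0969, 0.1173]
ee_rot: [[0.999, 0.036, 0.001], [0.036, -0.999, -0.0], [0.001, 0.0, -1.0]]
wrist_force: [0.3, -1.4, 2.3]
gripper_width: 0.362
```

```bash
cat > cap.py <<'E'
from h import *
np.set_printoptions(precision=3,suppress=True)
go([.5712,.0965,.1149],92); print(sense()["moment"])
b,e=capture("side"); R=cv2.Rodrigues(np.array([0,-np.pi/6,0]))[0]; o=np.array([.5875,.0965,.078])
# grey points of the flange / boss seen from the side, in the column frame (mm)
vv,uu=np.mgrid[125:170,275:325]; P=pts("side",e,np.c_[uu.ravel(),vv.ravel()]); P[:,2]-=.0029
c=b[125:170,275:325].reshape(-1,3).astype(int); Q=(P-o)@R*1000
k=(c[:,0]-c[:,2]<25)&(c.sum(1)>100)&(abs(Q[:,0])<25)&(Q[:,1]>10)&(Q[:,1]<40)&(Q[:,2]>15)&(Q[:,2]<45)
for u,q,cc in zip(np.c_[uu.ravel(),vv.ravel()][k],Q[k],c[k]): print(u,q.round(0),cc.sum(),end="; ")
E
python3 cap.py
```

```text
t=18.05 tcp [0.573 0.097 0.117] jaw -88.0 F [ 0.3 -1.4  2.3] w 0.362 -> travel [-0.14, 0.04, 0.24] roll 0.0
[-0.383 -0.041  0.04 ]
[294 145] [17. 22. 41.] 184; [295 145] [15. 24. 43.] 151; [296 145] [13. 24. 44.] 142; [297 145] [11. 23. 45.] 141; [294 146] [16. 25. 40.] 180; [295 146] [14. 23. 40.] 153; [296 146] [12. 26. 43.] 139; [297 146] [10. 28. 45.] 140; [293 147] [14. 11. 31.] 225; [294 147] [15. 26. 38.] 179; [295 147] [13. 27. 40.] 152; [296 147] [10. 23. 39.] 141; [297 147] [ 8. 23. 40.] 139; [299 147] [ 4. 24. 43.] 139; [300 147] [ 2. 25. 45.] 139; [293 148] [12. 12. 29.] 227; [294 148] [13. 24. 35.] 184; [295 148] [11. 24. 36.] 151; [296 148] [ 9. 23. 37.] 141; [297 148] [ 7. 24. 38.] 138; [298 148] [ 4. 22. 39.] 139; [299 148] [ 2. 22. 40.] 138; [300 148] [ 0. 24. 42.] 140; [301 148] [-2. 24. 43.] 150; [293 149] [12. 14. 27.] 237; [294 149] [12. 23. 32.] 188; [295 149] [11. 29. 36.] 155; [297 149] [ 6. 25. 36.] 143; [298 149] [ 4. 25. 38.] 141; [299 149] [ 1. 22. 38.] 139; [300 149] [-1. 24. 40.] 140; [301 149] [-3. 23. 41.] 152; [293 150] [10. 15. 25.] 248; [294 150] [1
[... 1579 characters left out ...]
.  28.] 270; [292 155] [ 8. 24. 15.] 413; [293 155] [ 6. 23. 16.] 387; [294 155] [ 4. 25. 18.] 380; [295 155] [ 1. 22. 18.] 381; [296 155] [-2. 19. 18.] 367; [297 155] [-5. 16. 18.] 337; [298 155] [-7. 18. 20.] 304; [299 155] [-9. 17. 21.] 286; [300 155] [-9. 25. 26.] 282; [301 155] [-12.  24.  27.] 285; [294 156] [ 2. 24. 15.] 345; [295 156] [-1. 21. 15.] 374; [296 156] [-2. 25. 19.] 389; [297 156] [-5. 20. 17.] 376; [298 156] [-8. 19. 18.] 349; [299 156] [-11.  17.  19.] 326; [300 156] [-12.  19.  21.] 315; [297 157] [-5. 25. 17.] 390; [298 157] [-8. 25. 18.] 387; [299 157] [-11.  22.  18.] 380; [300 157] [-14.  18.  18.] 367; [299 158] [-12.  23.  16.] 408; [300 158] [-15.  20.  16.] 403;
```

The cap is swinging in: about 14° of tilt remains (flange z 23 at the far side, 28 at the near side). I'll continue along the arc.

>>> {"api": "arm_command", "payload": {"rows": [{"fingers": 36, "travel": [-0.07, 0, 0.13], "roll": 0}, {"fingers": 36, "travel": [-0.14, 0, 0.26], "roll": 0}, {"fingers": 36, "travel": [-0.14, 0, 0.26], "roll": 0}]}}

```text
time_s: 18.4
tcp_pos: [0.571, 0.0969, 0.1147]
ee_rot: [[0.999, 0.035, 0.0], [0.035, -0.999, 0.0], [0.0, -0.0, -1.0]]
wrist_force: [0.2, -0.5, 1.4]
gripper_width: 0.364
```

>>> {"api": "arm_command", "payload": {"rows": [{"fingers": 36, "travel": [-0.06, 0, 0.13], "roll": 0}, {"fingers": 36, "travel": [-0.12, 0, 0.26], "roll": 0}, {"fingers": 36, "travel": [-0.12, 0, 0.26], "roll": 0}]}}

```text
time_s: 18.7
tcp_pos: [0.5707, 0.097, 0.1131]
ee_rot: [[0.999, 0.036, 0.002], [0.036, -0.999, 0.0], [0.002, -0.0, -1.0]]
wrist_force: [1.4, -1.3, 6.4]
gripper_width: 0.358
```

```bash
sed -i '/^for u,q/d' cap.py; cat >> cap.py <<'E'
s=c.sum(1); k&=(s>225)&(s<295)
q=Q[k]; A=np.c_[q[:,0],np.ones(k.sum())]; m=np.linalg.lstsq(A,q[:,2],rcond=None)[0]; print(k.sum(),"slope deg",np.degrees(np.arctan(m[0])),"z at 0",m[1]," x range",q[:,0].min(),q[:,0].max()); print(q[np.argsort(q[:,0])][::3].round(0).tolist())
E
python3 cap.py
```

```text
t=18.70 tcp [0.571 0.097 0.113] jaw -87.9 F [ 1.4 -1.3  6.4] w 0.358 -> travel [0.05, 0.05, -0.18] roll 0.1
[-0.53  -0.223 -0.03 ]
20 slope deg 0.12590400933733958 z at 0 25.918074441191568  x range -11.627687265111245 13.83171865901311
[[-12.0, 24.0, 27.0], [-9.0, 20.0, 22.0], [-5.0, 21.0, 24.0], [-0.0, 24.0, 26.0], [7.0, 19.0, 23.0], [9.0, 16.0, 23.0], [13.0, 10.0, 30.0]]
```

>>> {"api": "arm_command", "payload": {"rows": [{"fingers": 36, "travel": [0.05, 0, 0.15], "roll": 0}, {"fingers": 36, "travel": [0.1, 0, 0.3], "roll": 0}, {"fingers": 36, "travel": [0.1, 0, 0.3], "roll": 0}]}}

```text
time_s: 19.05
tcp_pos: [0.5712, 0.097, 0.1125]
ee_rot: [[0.999, 0.037, 0.002], [0.037, -0.999, -0.0], [0.002, 0.0, -1.0]]
wrist_force: [-5.9, -0.8, 17.3]
gripper_width: 0.357
```

>>> {"api": "arm_command", "payload": {"rows": [{"fingers": 36, "travel": [-0.1, 0, 0.15], "roll": 0}, {"fingers": 36, "travel": [-0.2, 0, 0.2], "roll": 0}, {"fingers": 36, "travel": [-0.2, 0, 0.2], "roll": 0}]}}

```text
time_s: 19.35
tcp_pos: [0.5711, 0.097, 0.1124]
ee_rot: [[0.999, 0.038, 0.007], [0.038, -0.999, 0.0], [0.007, -0.0, -1.0]]
wrist_force: [-4.1, -1.8, 22.8]
gripper_width: 0.359
```

```bash
python3 cap.py
```

```text
t=19.35 tcp [0.571 0.097 0.112] jaw -87.8 F [-4.1 -1.8 22.8] w 0.359 -> travel [0.01, 0.05, -0.25] roll 0.2
[-0.723  1.142 -0.072]
22 slope deg 5.80726153758694 z at 0 26.47100670118407  x range -11.12587329923667 14.792626016951058
[[-11.0, 26.0, 27.0], [-8.0, 23.0, 27.0], [-4.0, 25.0, 25.0], [5.0, 28.0, 25.0], [8.0, 17.0, 21.0], [10.0, 22.0, 29.0], [12.0, 26.0, 33.0], [15.0, 11.0, 33.0]]
```

It has gone solid at 17–23 N with the TCP at z = 0.1125. I'll relax, let go, and retreat.

>>> {"api": "arm_command", "payload": {"rows": [{"fingers": 36, "travel": [0.1, 0, -0.4], "roll": 0}, {"fingers": 36, "travel": [0.1, 0, -0.4], "roll": 0}, {"fingers": 58, "travel": [0.1, 0, -0.4], "roll": 0}, {"fingers": 58, "travel": [0.1, 0, -0.4], "roll": 0}, {"fingers": 58, "travel": [0.1, 0, -0.4], "roll": 0}, {"fingers": 58, "travel": [0.1, 0, -0.4], "roll": 0}]}}

```text
time_s: 20.0
tcp_pos: [0.5699, 0.0968, 0.1121]
ee_rot: [[0.999, 0.036, 0.001], [0.036, -0.999, -0.0], [0.001, 0.0, -1.0]]
wrist_force: [-0.5, -1.2, 7.7]
gripper_width: 0.565
```

>>> {"api": "arm_command", "payload": {"rows": [{"fingers": 58, "travel": [-0.2, 0, -1], "roll": 0}, {"fingers": 58, "travel": [-1, 0, -3], "roll": 0}, {"fingers": 58, "travel": [-2, 0, -7], "roll": 0}, {"fingers": 58, "travel": [-7, 0, -9], "roll": 0}, {"fingers": 58, "travel": [-12, 0, -9], "roll": 0}, {"fingers": 58, "travel": [-16, 0, -9], "roll": 0}, {"fingers": 58, "travel": [-16, 0, -9], "roll": 0}]}}

```text
time_s: 20.7
tcp_pos: [0.4036, 0.0895, 0.2002]
ee_rot: [[0.999, 0.036, -0.005], [0.036, -0.999, -0.0], [-0.005, 0.0, -1.0]]
wrist_force: [0.7, -0.4, -0.1]
gripper_width: 0.581
```

```bash
python3 - <<'E'
from h import *
np.set_printoptions(precision=1,suppress=True,linewidth=150)
s=sense(); print(s["time_s"],s["tcp_pos"]*1000)
a,d=capture("top"); b,e=capture("side")
save("f.png",np.hstack([cv2.resize(a[150:200,380:435],(400,364),interpolation=3),cv2.resize(b[125:185,262:322],(364,364),interpolation=3)]))
R=cv2.Rodrigues(np.array([0,-np.pi/6,0]))[0]
for n,D,zb,w in(("top",d,.0016,(395,425,165,195)),("side",e,.0029,(275,315,130,165))):
    vv,uu=np.mgrid[w[2]:w[3],w[0]:w[1]]; Q=(pts(n,D,np.c_[uu.ravel(),vv.ravel()])-[.5875,.0965,.078+zb])@R*1000
    k=(abs(Q[:,0])<13)&(abs(Q[:,1])<14)&(Q[:,2]>30); q=Q[k]
    f=np.linalg.lstsq(np.c_[q[:,:2],np.ones(len(q))],q[:,2],rcond=None)[0]; print(n,"boss n",len(q),"fit",f[2],"slopes deg",np.degrees(f[:2]),"median",np.median(q,0))
    k=(abs(Q[:,0])<20)&(abs(Q[:,1])<24)&(Q[:,2]>32); print("boss+tab extents",np.percentile(Q[k],[2,98],axis=0))
    k=(abs(Q[:,0])<20)&(abs(Q[:,1])<30)&(abs(Q[:,2]-23)<5);print("flange ext",np.percentile(Q[k],[2,50,98],axis=0))
E
```

```text
20.7 [403.6  89.5 200.2]
top boss n 147 fit 40.41930161550943 slopes deg [-19.2  -1.3] median [ 2.3  0.3 39.6]
boss+tab extents [[ -9.7 -17.1  33.5]
 [ 14.2  14.8  44.8]]
flange ext [[-12.5 -25.7  18.4]
 [  4.9  14.5  22.9]
 [ 17.6  24.3  27.9]]
side boss n 56 fit 39.733634888343765 slopes deg [-12.8  -8.1] median [ 0.1  3.6 39.9]
boss+tab extents [[-11.6 -12.8  32.8]
 [ 13.7  18.   44.1]]
flange ext [[-15.  -18.4  18.1]
 [  1.2  18.3  22.8]
 [ 11.2  27.4  27.8]]
```

View pics/f.png

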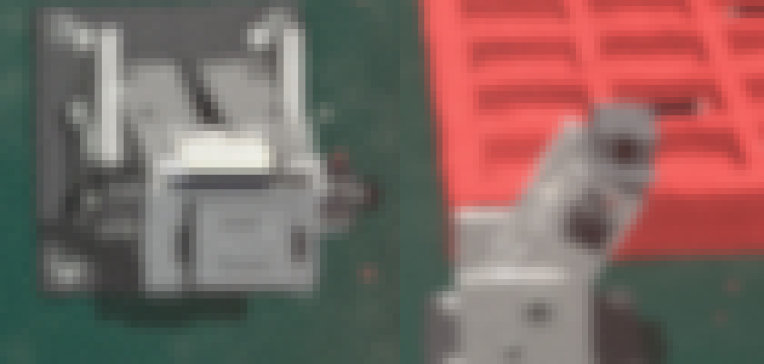

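The picture shows the cap in the mouth but not seated. The boss top is tilted about 15° (near side high, right crop 588–655,105), and the tabs are held in at about ±16–17 mm, so the teeth are below the rim, rubbing on the wall. The low fingertips had pressed on the far flange. To mend it, I'll press the near side of the boss down with closed fingertips, so it rotates flat and the teeth slide to their windows.

>>> {"api": "arm_command", "payload": {"rows": [{"fingers": 0, "travel": [5, 0.2, 0], "roll": 0}, {"fingers": 0, "travel": [10, 0.2, 0], "roll": 0}, {"fingers": 0, "travel": [14.5, -0.2, 2], "roll": 0}, {"fingers": 0, "travel": [14.9, -0.2, 5], "roll": 0}, {"fingers": 0, "travel": [14.9, -0.2, 6.5], "roll": 0}, {"fingers": 0, "travel": [14.9, -0.2, 6.5], "roll": 0}, {"fingers": 0, "travel": [14.9, -0.2, 6.5], "roll": 0}]}}

```text
time_s: 21.5
tcp_pos: [0.5595, 0.0985, 0.1357]
ee_rot: [[0.999, 0.035, -0.001], [0.035, -0.999, -0.001], [-0.001, 0.001, -1.0]]
wrist_force: [-0.0, 0.1, 0.5]
gripper_width: 0.044
```

```bash
python3 - <<'E'
from h import *
go([.5548,.0965,.1238],92)
E
```

```text
t=21.50 tcp [0.5595 0.0985 0.1357] jaw -88.0 F [-0.   0.1  0.5] w 0.044 -> travel [-0.47, 0.18, 1.19] roll 0.0
```

>>> {"api": "arm_command", "payload": {"rows": [{"fingers": 0, "travel": [-0.5, 0.2, 0.3], "roll": 0}, {"fingers": 0, "travel": [-0.5, 0.2, 0.7], "roll": 0}, {"fingers": 0, "travel": [-0.5, 0.2, 1.0], "roll": 0}, {"fingers": 0, "travel": [-0.5, 0.2, 1.0], "roll": 0}]}}

```text
time_s: 21.9
tcp_pos: [0.5535, 0.0963, 0.1262]
ee_rot: [[0.999, 0.035, 0.0], [0.035, -0.999, 0.0], [0.0, -0.0, -1.0]]
wrist_force: [-0.1, -0.3, 0.1]
gripper_width: 0.007
```

>>> {"api": "arm_command", "payload": {"rows": [{"fingers": 0, "travel": [-0.1, 0, 0.18], "roll": 0}, {"fingers": 0, "travel": [-0.2, 0, 0.36], "roll": 0}, {"fingers": 0, "travel": [-0.2, 0, 0.36], "roll": 0}]}}

```text
time_s: 22.2
tcp_pos: [0.5531, 0.0965, 0.125]
ee_rot: [[0.999, 0.037, 0.004], [0.037, -0.999, 0.0], [0.004, -0.0, -1.0]]
wrist_force: [-1.2, -0.8, 8.9]
gripper_width: 0.002
```

>>> {"api": "arm_command", "payload": {"rows": [{"fingers": 0, "travel": [-0.1, 0, 0.18], "roll": 0}, {"fingers": 0, "travel": [-0.2, 0, 0.36], "roll": 0}, {"fingers": 0, "travel": [-0.2, 0, 0.36], "roll": 0}]}}

```text
time_s: 22.5
tcp_pos: [0.5528, 0.0965, 0.1243]
ee_rot: [[0.999, 0.038, 0.009], [0.038, -0.999, 0.0], [0.009, -0.0, -1.0]]
wrist_force: [-2.8, -1.4, 19.1]
gripper_width: 0.001
```

Pressing at 19 N does not move it. The boss's measured x (origin about −4.7 mm) says the block's near edge is sitting on the near guide's flare. So I'll regrip the tabs higher up, shift the cap about 3.5 mm to the far side, and let it swing in again.

>>> {"api": "arm_command", "payload": {"rows": [{"fingers": 0, "travel": [0, 0, -3], "roll": 0}, {"fingers": 58, "travel": [0, 0, -5.5], "roll": 0}, {"fingers": 58, "travel": [1.8, 0, -5.5], "roll": 0}, {"fingers": 58, "travel": [1.8, 0, -5.5], "roll": 0}, {"fingers": 58, "travel": [1.8, 0, -5.5], "roll": 0}]}}

```text
time_s: 23.0
tcp_pos: [0.5671, 0.0967, 0.1733]
ee_rot: [[0.999, 0.035, -0.001], [0.035, -0.999, -0.0], [-0.001, 0.0, -1.0]]
wrist_force: [-0.4, 0.2, -0.8]
gripper_width: 0.284
```

```bash
cat > chk.py <<'E'
from h import *
np.set_printoptions(precision=1,suppress=True,linewidth=150)
go([.571,.0965,.1175],92)
R=cv2.Rodrigues(np.array([0,-np.pi/6,0]))[0]
for n,zb,w in(("side",.0029,(275,315,130,165)),("top",.0016,(395,425,165,195))):
    D=capture(n)[1]
    vv,uu=np.mgrid[w[2]:w[3],w[0]:w[1]]; Q=(pts(n,D,np.c_[uu.ravel(),vv.ravel()])-[.5875,.0965,.078+zb])@R*1000
    q=Q[(abs(Q[:,0])<14)&(abs(Q[:,1])<13)&(Q[:,2]>30)&(Q[:,2]<50)]
    if len(q)<20: print(n,"hidden"); continue
    for _ in range(4):
        f=np.linalg.lstsq(np.c_[q[:,:2],np.ones(len(q))],q[:,2],rcond=None)[0]; r=q[:,2]-np.c_[q[:,:2],np.ones(len(q))]@f; q=q[abs(r)<2.5*r.std()]
    k=(Q[:,2]>30)&(Q[:,2]<50)&(abs(Q[:,1])<26)&(abs(Q[:,0])<25)
    print(n,len(q),"z0 %.1f tilt x %.1f y %.1f"%(f[2],*np.degrees(np.arctan(f[:2]))),"mean",q.mean(0),"ext",np.percentile(Q[k],[1,99],axis=0).tolist())
E
python3 chk.py
```

```text
t=23.00 tcp [0.6 0.1 0.2] jaw -88.0 F [-0.4  0.2 -0.8] w 0.284 -> travel [0.4, 0.03, 5.58] roll 0.0
side 48 z0 41.1 tilt x -21.1 y -1.8 mean [ 2.5  2.  40. ] ext [[-15.508534317362, -15.199143789103456, 30.305503477424708], [13.263422729480677, 18.307311820461347, 44.888174018109204]]
top hidden
```

>>> {"api": "arm_command", "payload": {"rows": [{"fingers": 60, "travel": [0.4, 0, 1.5], "roll": 0}, {"fingers": 60, "travel": [0.4, 0, 3], "roll": 0}, {"fingers": 60, "travel": [0.4, 0, 4], "roll": 0}, {"fingers": 60, "travel": [0.4, 0, 5.5], "roll": 0}, {"fingers": 60, "travel": [0.4, 0, 5.5], "roll": 0}, {"fingers": 20, "travel": [0.4, 0, 5.5], "roll": 0}, {"fingers": 20, "travel": [0.4, 0, 5.5], "roll": 0}, {"fingers": 20, "travel": [0.4, 0, 5.5], "roll": 0}, {"fingers": 20, "travel": [0.4, 0, 5.5], "roll": 0}]}}

```text
time_s: 24.0
tcp_pos: [0.5719, 0.0969, 0.1196]
ee_rot: [[0.999, 0.035, 0.001], [0.035, -0.999, 0.0], [0.001, -0.0, -1.0]]
wrist_force: [0.5, -0.1, 0.2]
gripper_width: 0.34
```

>>> {"api": "arm_command", "payload": {"rows": [{"fingers": 20, "travel": [0, 0, -0.15], "roll": 0}, {"fingers": 20, "travel": [0.1, 0, -0.4], "roll": 0}, {"fingers": 20, "travel": [0.35, 0, -0.5], "roll": 0}, {"fingers": 20, "travel": [0.35, 0, -0.5], "roll": 0}]}}

```text
time_s: 24.4
tcp_pos: [0.5758, 0.0973, 0.1242]
ee_rot: [[0.999, 0.035, 0.001], [0.035, -0.999, 0.0], [0.001, -0.0, -1.0]]
wrist_force: [0.2, 0.4, -1.1]
gripper_width: 0.338
```

```bash
python3 chk.py;python3 cap.py|tail -2|head -1
```

```text
t=24.40 tcp [0.6 0.1 0.1] jaw -88.0 F [ 0.2  0.4 -1.1] w 0.338 -> travel [-0.48, 0.06, 0.67] roll 0.0
side hidden
top hidden
37 slope deg -13.99919645763584 z at 0 29.239259806372456  x range -9.261852202854975 14.733809170432997
```

Held again, tilted about 14° and now centred in x. I'll ease the pinch and swing it in along the arc.

>>> {"api": "arm_command", "payload": {"rows": [{"fingers": 36, "travel": [0, 0, 0.1], "roll": 0}, {"fingers": 36, "travel": [0, 0, 0.15], "roll": 0}, {"fingers": 36, "travel": [-0.1, 0, 0.3], "roll": 0}, {"fingers": 36, "travel": [-0.15, 0, 0.4], "roll": 0}, {"fingers": 36, "travel": [-0.15, 0, 0.4], "roll": 0}]}}

```text
time_s: 25.05
tcp_pos: [0.5739, 0.097, 0.1201]
ee_rot: [[0.999, 0.036, 0.001], [0.036, -0.999, -0.0], [0.001, 0.0, -1.0]]
wrist_force: [0.9, -0.3, 0.9]
gripper_width: 0.361
```

>>> {"api": "arm_command", "payload": {"rows": [{"fingers": 36, "travel": [-0.1, 0, 0.2], "roll": 0}, {"fingers": 36, "travel": [-0.15, 0, 0.3], "roll": 0}, {"fingers": 36, "travel": [-0.15, 0, 0.3], "roll": 0}]}}

```text
time_s: 25.35
tcp_pos: [0.5726, 0.097, 0.1173]
ee_rot: [[0.999, 0.036, 0.001], [0.036, -0.999, 0.0], [0.001, -0.0, -1.0]]
wrist_force: [1.2, -0.7, 2.8]
gripper_width: 0.359
```

```bash
python3 cap.py
```

```text
t=25.35 tcp [0.573 0.097 0.117] jaw -88.0 F [ 1.2 -0.7  2.8] w 0.359 -> travel [-0.14, 0.05, 0.24] roll 0.0
[-0.391 -0.151 -0.017]
26 slope deg -1.8864342446598035 z at 0 26.564912579222725  x range -10.679044102235551 13.831781941419354
[[-11.0, 22.0, 28.0], [-9.0, 17.0, 21.0], [-8.0, 25.0, 28.0], [-5.0, 17.0, 28.0], [-3.0, 16.0, 27.0], [-1.0, 22.0, 26.0], [4.0, 18.0, 24.0], [10.0, 17.0, 23.0], [13.0, 13.0, 29.0]]
```

The measurements and the reaction (mostly +x_col) show that the arc put the cap back against the near guide, because it hangs about 2 mm off-centre in the pads. I'll regrip 3.5 mm higher, then shift 4 mm to the far side and lower along the axis.

>>> {"api": "arm_command", "payload": {"rows": [{"fingers": 58, "travel": [0, 0, -0.1], "roll": 0}, {"fingers": 58, "travel": [0, 0, -0.35], "roll": 0}, {"fingers": 58, "travel": [0, 0, -0.35], "roll": 0}, {"fingers": 20, "travel": [0, 0, -0.35], "roll": 0}, {"fingers": 20, "travel": [0, 0, -0.35], "roll": 0}, {"fingers": 20, "travel": [0, 0, -0.35], "roll": 0}, {"fingers": 20, "travel": [-0.1, 0, -0.52], "roll": 0}, {"fingers": 20, "travel": [0.25, 0, -0.72], "roll": 0}, {"fingers": 20, "travel": [0.25, 0, -0.72], "roll": 0}]}}

```text
time_s: 26.3
tcp_pos: [0.5754, 0.0973, 0.1245]
ee_rot: [[0.999, 0.035, 0.001], [0.035, -0.999, 0.0], [0.001, -0.0, -1.0]]
wrist_force: [0.2, 0.3, 0.5]
gripper_width: 0.345
```

>>> {"api": "arm_command", "payload": {"rows": [{"fingers": 20, "travel": [0.08, 0, 0.13], "roll": 0}, {"fingers": 20, "travel": [0.15, 0, 0.26], "roll": 0}, {"fingers": 20, "travel": [0.15, 0, 0.26], "roll": 0}]}}

```text
time_s: 26.6
tcp_pos: [0.5761, 0.097, 0.1218]
ee_rot: [[0.999, 0.036, -0.0], [0.036, -0.999, -0.0], [-0.0, 0.0, -1.0]]
wrist_force: [-1.4, 0.1, 3.9]
gripper_width: 0.34
```

```bash
python3 - <<'E'
from h import *
go([.573,.0965,.118],92)
R=cv2.Rodrigues(np.array([0,-np.pi/6,0]))[0]; print("F col",np.round(sense()["wrist_force"]@R,1))
E
```

```text
t=26.60 tcp [0.5761 0.097  0.1218] jaw -88.0 F [-1.4  0.1  3.9] w 0.340 -> travel [-0.31, 0.04, 0.38] roll 0.0
F col [0.8 0.1 4.1]
```

The reaction is now purely axial, i.e. the flange on the far rim. I'll ease the pinch and swing it in.

>>> {"api": "arm_command", "payload": {"rows": [{"fingers": 36, "travel": [0, 0, 0], "roll": 0}, {"fingers": 36, "travel": [0, 0, 0], "roll": 0}, {"fingers": 36, "travel": [-0.03, 0, 0.12], "roll": 0}, {"fingers": 36, "travel": [-0.08, 0, 0.24], "roll": 0}, {"fingers": 36, "travel": [-0.08, 0, 0.24], "roll": 0}]}}

```text
time_s: 27.1
tcp_pos: [0.5754, 0.0969, 0.1188]
ee_rot: [[0.999, 0.035, -0.0], [0.035, -0.999, -0.0], [-0.0, 0.0, -1.0]]
wrist_force: [0.5, -1.1, 0.2]
gripper_width: 0.362
```

```bash
cat > f.py <<'E'
from h import *
go([.573,.0965,.118],92)
R=cv2.Rodrigues(np.array([0,-np.pi/6,0]))[0]; print("F col",np.round(sense()["wrist_force"]@R,1))
b,e=capture("side"); o=np.array([.5875,.0965,.078])
vv,uu=np.mgrid[125:170,275:325]; P=pts("side",e,np.c_[uu.ravel(),vv.ravel()]); P[:,2]-=.0029
c=b[125:170,275:325].reshape(-1,3).astype(int); Q=(P-o)@R*1000; s=c.sum(1)
k=(c[:,0]-c[:,2]<25)&(s>225)&(s<300)&(abs(Q[:,0])<18)&(Q[:,1]>10)&(Q[:,1]<35)&(Q[:,2]>19)&(Q[:,2]<31); q=Q[k]
for _ in range(5):
    A=np.c_[q[:,0],np.ones(len(q))]; m=np.linalg.lstsq(A,q[:,2],rcond=None)[0]; r=q[:,2]-A@m; q=q[abs(r)<max(2*r.std(),.8)]
print(len(q),"flange tilt %.1f z0 %.1f x %.1f..%.1f resid %.1f"%(np.degrees(np.arctan(m[0])),m[1],q[:,0].min(),q[:,0].max(),r.std()))
E
python3 f.py
```

```text
t=27.10 tcp [0.5754 0.0969 0.1188] jaw -88.0 F [ 0.5 -1.1  0.2] w 0.362 -> travel [-0.24, 0.03, 0.08] roll 0.0
F col [ 0.5 -1.1 -0.1]
17 flange tilt -10.1 z0 23.9 x -7.3..13.6 resid 1.1
```

>>> {"api": "arm_command", "payload": {"rows": [{"fingers": 36, "travel": [-0.05, 0, 0.12], "roll": 0}, {"fingers": 36, "travel": [-0.12, 0, 0.24], "roll": 0}, {"fingers": 36, "travel": [-0.12, 0, 0.24], "roll": 0}]}}

```text
time_s: 27.45
tcp_pos: [0.5742, 0.0971, 0.1166]
ee_rot: [[0.999, 0.035, 0.0], [0.035, -0.999, 0.0], [0.0, -0.0, -1.0]]
wrist_force: [0.0, -0.8, -1.3]
gripper_width: 0.361
```

```bash
python3 f.py
```

```text
t=27.45 tcp [0.5742 0.0971 0.1166] jaw -88.0 F [ 0.  -0.8 -1.3] w 0.361 -> travel [-0.12, 0.06, -0.14] roll 0.0
F col [-0.6 -0.8 -1.1]
19 flange tilt -4.2 z0 22.4 x -10.3..14.4 resid 0.8
```

The tilt is down to about 4°, with flange z0 ≈ 22.4 (23 is seated) and no resistance. I'll keep going, gently.

>>> {"api": "arm_command", "payload": {"rows": [{"fingers": 36, "travel": [-0.05, 0, 0.1], "roll": 0}, {"fingers": 36, "travel": [-0.1, 0, 0.2], "roll": 0}, {"fingers": 36, "travel": [-0.1, 0, 0.2], "roll": 0}]}}

```text
time_s: 27.8
tcp_pos: [0.5734, 0.0972, 0.115]
ee_rot: [[0.999, 0.036, 0.001], [0.036, -0.999, 0.0], [0.001, -0.0, -1.0]]
wrist_force: [-0.3, -1.6, 0.8]
gripper_width: 0.356
```

```bash
python3 f.py
```

```text
t=27.80 tcp [0.5734 0.0972 0.115 ] jaw -88.0 F [-0.3 -1.6  0.8] w 0.356 -> travel [-0.04, 0.07, -0.3] roll 0.0
F col [ 0.2 -1.6  0.8]
16 flange tilt 2.0 z0 21.4 x -13.0..14.5 resid 0.8
```

The cap is flat (2° within noise). I'll let go, retreat and check.

>>> {"api": "arm_command", "payload": {"rows": [{"fingers": 36, "travel": [0.05, 0, 0.1], "roll": 0}, {"fingers": 36, "travel": [0.05, 0, 0.1], "roll": 0}, {"fingers": 58, "travel": [0.05, 0, 0.1], "roll": 0}, {"fingers": 58, "travel": [0.05, 0, 0.1], "roll": 0}, {"fingers": 58, "travel": [0.05, 0, 0.1], "roll": 0}, {"fingers": 58, "travel": [0, 0, -2.5], "roll": 0}, {"fingers": 58, "travel": [0, 0, -6], "roll": 0}, {"fingers": 58, "travel": [-5, 0, -8], "roll": 0}, {"fingers": 58, "travel": [-10, 0, -8], "roll": 0}, {"fingers": 58, "travel": [-15, 0, -8], "roll": 0}]}}

```text
time_s: 28.85
tcp_pos: [0.4256, 0.0918, 0.1947]
ee_rot: [[0.999, 0.034, 0.001], [0.034, -0.999, 0.001], [0.001, -0.001, -1.0]]
wrist_force: [-0.4, 0.8, 1.3]
gripper_width: 0.581
```

```bash
python3 chk.py; python3 - <<'E'
from h import *
# tab extents: top view, column frame, points at boss level
d=capture("top")[1]; R=cv2.Rodrigues(np.array([0,-np.pi/6,0]))[0]
vv,uu=np.mgrid[160:200,392:428]; Q=(pts("top",d,np.c_[uu.ravel(),vv.ravel()])-[.5875,.0965,.0796])@R*1000
k=(Q[:,2]>30)&(abs(Q[:,0])<4); print("y at boss level |x|<4",np.sort(Q[k,1]).round(1)[[0,1,2,-3,-2,-1]])
k=(Q[:,2]>30)&(Q[:,0]>6)&(abs(Q[:,0])<14); print("y boss only",np.sort(Q[k,1]).round(1)[[0,1,2,-3,-2,-1]])
for y in range(-24,25,3):
    k=(abs(Q[:,1]-y)<1.5)&(abs(Q[:,0])<5)&(Q[:,2]>0); print(y,np.round(np.median(Q[k,2]),1),end="; ")
E
```

```text
t=28.85 tcp [0.4 0.1 0.2] jaw -88.0 F [-0.4  0.8  1.3] w 0.581 -> travel [14.54, 0.03, 7.73] roll -0.0
side 44 z0 35.9 tilt x -1.9 y -1.2 mean [ 1.4  2.3 35.8] ext [[-12.548712536698856, -13.707363582958186, 30.120099696306614], [13.050335350414882, 20.640647387807018, 37.627966011864736]]
top 133 z0 36.2 tilt x -1.7 y 0.8 mean [ 0.3  0.1 36.2] ext [[-12.04077133008908, -19.172995503716166, 30.400505741466077], [12.498389997342297, 19.29524720589525, 39.16862212971471]]
y at boss level |x|<4 [-19.5 -19.2 -18.6  19.2  19.6  20.3]
y boss only [-13.8 -13.4 -13.2  13.6  14.1  14.7]
-24 20.5; -21 23.7; -18 33.6; -15 36.2; -12 37.3; -9 36.8; -6 35.8; -3 37.2; 0 36.2; 3 36.6; 6 36.6; 9 36.4; 12 35.9; 15 31.8; 18 31.0; 21 23.1; 24 16.8;
```

The checks agree that the cap is seated. It is square (tilt under 2° from both cameras) and centred within 1 mm, and its tabs are out (±19.5–20 mm against 20.25 nominal). Its height matches once I allow for the −1.7 mm depth bias I saw on the latched module. I'll hand it in.

```bash
python3 -c "
from station import *
s=sense(); print(s['time_s'],s['tcp_pos'],s['wrist_force']); print(finish_job())"
```

```text
29.0 [0.42387986 0.09099833 0.19463052] [0.62312347 1.20008613 0.87137662]
the job is handed in; nothing more can be done
None
```

I loaded the module into the magazine and seated the cap over it, then handed the job in at 29.0 s of the 51 s allowed. `finish_job()` reports no verdict, so what follows rests on my own measurements.

- **Module:** I laid it on the two latches and pressed until the follower went solid, with about 18 N in z (about 20 N in all) at the very end, above the 15 N you gave as the most needed. Afterwards its glass lay flat at latch level and did not rise, so both latches must be over it. I inferred that from the height; I did not see the bolts themselves. The cap now hides the module, so this was not checked again.
- **Cap:** The first attempt stopped about 15° short of flat, with the near edge caught on the guide. Pressing on it with 19 N did not help. I regripped the tabs higher up, moved the cap about 4 mm towards the far side, and it swung in without resistance.
- **Last check of the cap:**
    - Tilt was under 2° from both cameras.
    - In the top view it was centred within about 1 mm; the side camera put it about 2 mm off in y.
    - Both tabs were out, at about ±19.5–20 mm against 20.25 nominal.
    - The boss top read 36.2 mm where 38 mm was expected. The module's glass had shown the same offset of about 1.7 mm, so I took it as camera bias.
- **Bystanders:** I never steered at the test cup, leak plug or tweezers, but the gripper body passed only about 3 mm above the cup by calculation. I did not measure their positions again at the end.

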